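Index flatted type wheels in a V-groove and put them away

TASK

Lift the wooden case's loose lid off by its knob and lay it flat on the bench, clear of the case. Take each steel wheel in the rack to the V-groove and roll it along until you feel its flat settle, let go of it there, then stand it in the case on its flat. When all the wheels are in, put the lid back squarely on the case; leave the ink tin, the planing block and the jar where they are.

Things in the scene. Friction and masses are not known exactly. Their poses are not given: they have to be found in the camera images.
- wheel1_center (a point): a loose steel wheel, 60 mm in diameter, 24 mm thick, about 0.5 kg, with one flat on its rim, 4.5 mm deep and 32 mm long. The point is its centre: x along its axle, z from the flat through the centre (straight up when it stands on its flat). A dark dot on each face lies opposite the flat. May be absent (None). It starts upright in one of the rack's saddles, its flat in any direction but down
- wheel2_center (a point): another wheel exactly like wheel1 (or None). Standing on its flat, its centre is 25.5 mm up; on its round, 30 mm. Bare metal, balanced. Pushed level at the height of its centre along the groove, it rolls almost freely until the flat comes down; then it settles, and the push suddenly meets 2 to 5 N and only slides it
- wheel3_center (a point): another wheel exactly like wheel1 (or None), same point and axes
- wheel4_center (a point): another wheel exactly like wheel1 (or None), same point and axes
- rack: fixed light-wood rack, 310 mm long (its y), 66 mm wide (its x); origin at the centre of its underside on the bench, z up. A channel along y between two cheeks (gap 29 mm, tops 28 mm above the bench) has four saddles at y = -111, -37, 37 and 111 mm. A wheel stands in a saddle with its axle along x, its centre 47 mm above the bench
- groove: fixed block with a brass V-groove along its y at x = 0; 340 mm long, 66 mm wide; origin at the centre of its underside, z up. A wheel stands in it, axle along x, and rolls along y between end stops (centre from y = -120 to 120 mm; stops 30 mm high). Wooden cheeks, tops 30 mm above the bench, flare from 30 to 37 mm apart. A wheel's centre is 48.5 mm above the bench on its round, 44 mm on its flat
- case: fixed open dark-wood case, 232 mm long (its y), 96 mm wide (its x), 68 mm high, walls and floor 6 mm; origin at the centre of its underside on the bench, z up. Inside it is 220 by 84 mm without dividers: three wheels fit with their axles along y, at y = -66, 0 and 66 mm. A wheel on its flat has its centre 31.5 mm above the bench. The bench nearer the robot than the case, on its left, is bare
- lid_knob (a point): the case's loose flat lid, dark wood, 246 mm (y) by 110 mm (x) by 8 mm, 0.28 kg, with an upright round knob in its middle, 26 mm in diameter, 36 mm tall. The point is the knob's centre, 26 mm above the lid's underside; z up. On the case it rests on the walls, x and y along the case's, the point 94 mm above the bench; lying on the bench, 26 mm
- ink_tin_center (a point): bystander: a round tin, 68 mm in diameter, 55 mm tall, standing; the point is its centre. Leave alone.
- planer_center (a point): bystander: a wooden planing block, 100 by 70 by 41 mm, lying; the point is about its centre. Leave alone.
- jar_center (a point): bystander: an amber jar, 56 mm in diameter, 70 mm tall, standing; the point is its centre. Leave alone.
There are look-alikes about, which are no part of the job. What is shaped like the part that bears wheel1_center but purple or turquoise is not meant.

How it is judged:
By the outcome, as a careful person would: the job done as asked, in the order asked, and still so for the second after the job is handed in, with the robot touching nothing.
Of wheel1, wheel2, wheel3, wheel4 only 2 to 3 are there at a start; the rules pass over those that are not, and their reading is None.
At some moment in a run one of lid may be knocked a few centimetres aside while the robot is not near it.
It also fails if it takes over 210 s, if anything falls off the work surface, if the arm or the gripper's body presses on something with over 40 N, if the wrist force passes 120 N, or if a joint passes its speed limit or range.

ROBOT

A 6-joint arm with a two-finger parallel gripper is mounted at the origin on the work surface. World frame = base frame: x ahead of the robot, y to its left, z up, the work surface at z = 0. Lengths are in m, angles in degrees, forces in N, time in s.
With the tool pointing down it reaches from about 0.325 to 0.75 m from the base axis. Payload 7.6 kg.
Tool frame: the origin (TCP) lies at the very end of the fingers, on their centre line; the grasp point (between the pads) lies 19 mm behind it; z points along the fingers, y is the direction in which the jaws open and shut (so a half turn about z gives the same grasp; the last joint's range is limited). The gripper opens to 85 mm and grips with 20 to 120 N. Pads are 22 mm wide; open, the fingers measure 114 mm over their backs; the gripper's body (76 mm by 85 mm) begins 54 mm behind the grasp point. The pads swing forward as they close: fully open they stand 13 mm farther back than shut.
Start: joints at [-70.434, 2.991, 80.254, -0, 96.75, -4.028], TCP at [0.21, -0.481, 0.231] pointing down, gripper open.
Joint ranges: [-166.34, 166.34], [-52.06, 124.39], [6.96, 135.62], [-60.46, 240.46], [14.63, 156.25], [-167.68, 167.68]. Speed limits (degrees/s): [147.25, 147.25, 172.46, 180, 180, 180].

INTERFACE

Orientations are given as a 3x3 rotation matrix whose columns are the frame's x, y, z axes.
In Python, from bench import bot gives the robot as it stands.
- The arm moves only by the tool servo_tool, never from a script. Its argument "moves" is a list of rows, each a list of 7 numbers: the shift along the tool's x, y, z in mm, then the turn, a rotation vector about the tool's x, y, z in rad, then the finger opening in mm, from 0 to 85.4. A call has 1 to 20 rows; each row shifts and turns the pose as measured when the row begins, along the tool's axes as they then stand; what a row does not reach is not made up. A row lasts 1/10 s, in which the tool goes at most 50 mm and 8.59 degrees, less where a joint would pass 70% of its speed; a pose out of reach is approached as far as the arm can. A call with a gripper value outside its range is refused whole. The fingers move at their own pace and stop on an object; the grip force is fixed at half the most. Time passes only in rows, so rows that do not move let the fingers close. It gives the time, the measured TCP pose, the force and the opening at its end, in the units of the state.
- bot.sense(): the state, without advancing time (a new reading comes with each control period).
- bot.capture(name): name is "scene" or "top"; returns (picture, depth): 480x640x3 uint8, blue, green, red; 480x640 float32, m along the optical axis (not along the pixel's ray), 0 where there is no reading.
- bot.camera_model(name): a dict with "fx", "fy", "cx", "cy" (pixels), "k1" (the pictures are not rectified: a ray, as slopes to the right and down, at radius r is drawn at 1 + k1 r^2 times it, then the intrinsics apply), "R" (3x3) and "t" (3): a world point X has camera coordinates R X + t. Camera axes: x right, y down, z forward; pixel columns grow to the right and rows downward; lengths in m; the calibration is good to about 2 mm. A picture is of the moment at which its call begins. camera_model takes no time and is no camera call.
- bot.job_done(): hands the job in, once; it reports no verdict.
The state is a dict: "t": time; "q": joint angles; "qd": joint speeds; "tau": joint torques, N m; "eef_pos": TCP position; "tcp_rot": TCP orientation; "contact_force": force on the tool from outside, world axes, zero at the start; "wrist_torque": the same for the moment, N m; "width": opening from 0.0 (shut) to 1.0 (fully open).
Only numpy, scipy, OpenCV 4.12 (cv2) and the standard library are available. Lean on these libraries where they do the work, as an engineer would, in place of code of your own. Each camera call takes 0.05 s, during which the arm holds its last target. There are 200 camera calls.

## Working session

There is one attempt and no reset: what is moved stays moved. The work goes in short steps, Python scripts to look and compute and a tool call to move; the robot and the scene stay as the last step left them, time stands still between calls to the robot, and variables do not carry over. Pictures are saved under pics/ and viewed, about 12 in all and at most 16, crops included, and the job is handed in when it is done.

Besides the shell and the picture viewer there is one more tool, called after ">>>" as name([rows], argument=value, ...), one row to a line, values as JSON. servo_tool: Moves the arm, as the interface text tells. Its arguments: {"type":"object","properties":{"moves":{"type":"array","items":{"type":"array","items":{"type":"number"}}}},"required":["moves"]}

```bash
ls; mkdir -p pics; cat > h.py <<'E'
import numpy as np, cv2
from bench import bot
def cap(n):
    im,d=bot.capture(n); return im,d,bot.camera_model(n)
def K(m): return np.array([[m['fx'],0,m['cx']],[0,m['fy'],m['cy']],[0,0,1]]),np.array([m['k1'],0,0,0.])
def ray(m,u,v):
    k,d=K(m); p=cv2.undistortPoints(np.array([[[u,v]]],float),k,d)[0,0]
    R=np.array(m['R']);t=np.array(m['t']); return -R.T@t, R.T@np.array([p[0],p[1],1])
def atz(m,u,v,z):
    o,r=ray(m,u,v); return o+r*(z-o[2])/r[2]
def atd(m,d,u,v):
    o,r=ray(m,u,v); return o+r*d[int(round(v)),int(round(u))]
def proj(m,X):
    k,d=K(m); R=np.array(m['R']);t=np.array(m['t'],float)
    return cv2.projectPoints(np.array(X,float).reshape(-1,1,3),cv2.Rodrigues(R)[0],t,k,d)[0][:,0]
def cloud(m,d):
    k,dd=K(m); vv,uu=np.mgrid[0:480,0:640]
    p=cv2.undistortPoints(np.stack([uu,vv],-1).reshape(-1,1,2).astype(float),k,dd)[:,0]
    c=np.c_[p,np.ones(len(p))]*d.reshape(-1,1); return ((c-np.array(m['t']).ravel())@np.array(m['R'])).reshape(480,640,3)
E
python3 - <<'E'
from h import *
for n in ('scene','top'):
    im,d,m=cap(n); cv2.imwrite(f'pics/{n}0.png',im); print(n,m)
s=bot.sense();print(s['t'],s['eef_pos'],s['tcp_rot'],s['contact_force'])
E
```

```text
pics
scene {'fx': 562.2028815799116, 'fy': 562.2028815799116, 'cx': 321.71504682354373, 'cy': 223.2441580731135, 'k1': 0.039751438303260035, 'R': array([[-0.57678869,  0.81671736,  0.01695752],
       [ 0.64941362,  0.47102935, -0.59698684],
       [-0.49555701, -0.33332281, -0.80207179]]), 't': array([ 0.37896312, -0.26889705,  1.50488966])}
top {'fx': 504.86500062912864, 'fy': 504.86500062912864, 'cx': 314.0179884437881, 'cy': 234.55406353203492, 'k1': -0.027347844941188516, 'R': array([[-0.02631371, -0.99956457, -0.01335167],
       [-0.98414347,  0.02824678, -0.1751107 ],
       [ 0.17541159,  0.00853215, -0.98445822]]), 't': array([-0.04141662,  0.56724453,  1.19141358])}
0.1 [ 0.21007162 -0.48084946  0.23055267] [[ 9.16410626e-01  4.00239130e-01 -4.51885725e-04]
 [ 4.00239366e-01 -9.16409658e-01  1.33752581e-03]
 [ 1.21217725e-04 -1.40658533e-03 -9.99999003e-01]] [ 0.46646229 -0.19528954 -0.88896481]
```

View pics/scene0.png

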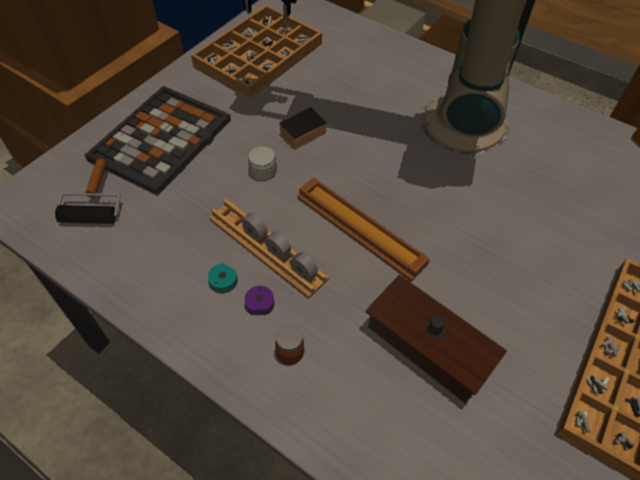

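View pics/top0.png

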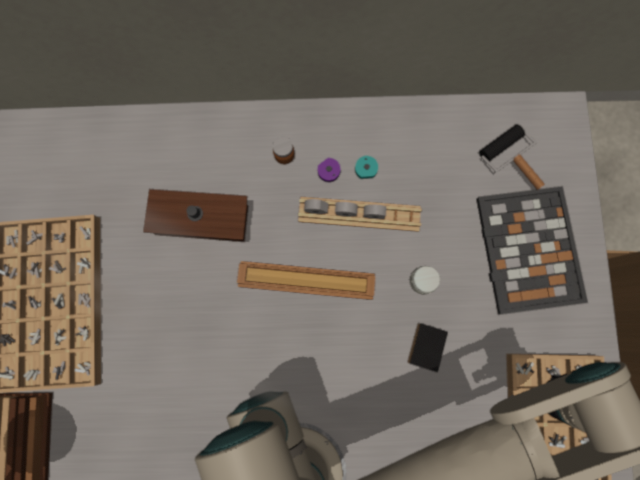

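The scene shows three grey wheels in the rack: top view (316,206), (346,208), (375,211), with the saddle at about (405,214) empty. The look-alikes lie flat: purple at (329,170) and turquoise at (367,167). The lidded case is at (197,214) with its knob at (193,212), the groove at (306,280), the jar at (284,151), the tin at (426,280) and the planer at (429,347).

```bash
python3 - <<'E'
from h import *
im,d,m=cap('top')
c=cv2.resize(im[180:305,135:435],None,fx=2.66,fy=2.66,interpolation=cv2.INTER_CUBIC)
im2,d2,m2=cap('scene')
c2=cv2.resize(im2[190:310,200:340],None,fx=2.9,fy=2.9,interpolation=cv2.INTER_CUBIC)
o=np.zeros((c.shape[0]+0,798,3),np.uint8); o[:,:c.shape[1]]=c[:,:798]
h=600-o.shape[0]; 
cv2.imwrite('pics/a.png',o);cv2.imwrite('pics/b.png',cv2.resize(im2[195:300,200:340],None,fx=5.6,fy=5.6,interpolation=cv2.INTER_CUBIC))
P=cloud(m,d);P2=cloud(m2,d2)
np.savez('c0.npz',P=P,P2=P2)
def st(u0,u1,v0,v1,z0,z1,Q=P):
    a=Q[v0:v1,u0:u1].reshape(-1,3);a=a[(a[:,2]>z0)&(a[:,2]<z1)]
    r=cv2.minAreaRect((a[:,:2]*1000).astype(np.float32)); return len(a),r,np.median(a[:,2]),a.mean(0)
print('bench',np.median(P[320:340,200:300,2]),np.median(P2[150:160,350:380,2]))
print('lid',st(135,255,180,250,.06,.085)); print('knob',st(180,210,195,230,.095,.13))
print('groove',st(230,382,255,305,.018,.04)); print('rack',st(292,428,190,236,.015,.035))
print('wh',st(292,428,190,236,.06,.09))
# wheels split
a=P[185:236,292:428].reshape(-1,3);a=a[(a[:,2]>.045)&(a[:,2]<.09)]
for y0 in np.arange(-.15,.1,.01): print(round(y0,2),((a[:,1]>y0)&(a[:,1]<y0+.01)).sum(),end=' ')
E
```

```text
bench -0.0011214725784055983 -0.0007723273853701617
lid (4330, ((622.6019287109375, 231.3872833251953), (248.29656982421875, 111.39798736572266), 84.22679138183594), np.float64(0.074985780778926), array([0.62118006, 0.23004875, 0.07499244]))
knob (107, ((622.2332763671875, 231.13775634765625), (25.580652236938477, 23.86351776123047), 69.13675689697266), np.float64(0.1099478378921006), array([0.6211123 , 0.22967085, 0.10879691]))
groove (1612, ((458.8487548828125, -33.10844421386719), (337.7604064941406, 60.821876525878906), 83.27806091308594), np.float64(0.02634727489653467), array([ 0.45933315, -0.03298803,  0.02546397]))
rack (938, ((623.7424926757812, -173.47103881835938), (306.72088623046875, 64.41345977783203), 83.61139678955078), np.float64(0.025628341635948973), array([ 0.61621586, -0.18919373,  0.0246819 ]))
wh (643, ((629.0773315429688, -135.06491088867188), (197.3149871826172, 26.361024856567383), 83.19214630126953), np.float64(0.07162432938776259), array([ 0.62765671, -0.13782465,  0.07104111]))
-0.15 51 -0.14 50 -0.13 54 -0.12 45 -0.11 0 -0.1 17 -0.09 45 -0.08 49 -0.07 51 -0.06 48 -0.05 47 -0.04 25 -0.03 0 -0.02 0 -0.01 0 0.0 0 0.01 0 0.02 0 0.03 0 0.04 0 0.05 0 0.06 0 0.07 0 0.08 0 0.09 0
```

View pics/a.png

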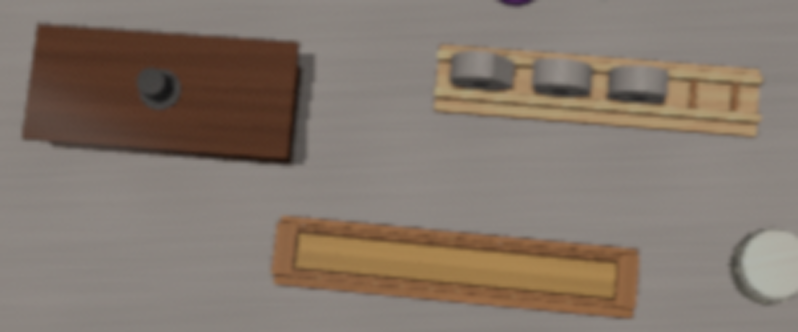

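View pics/b.png

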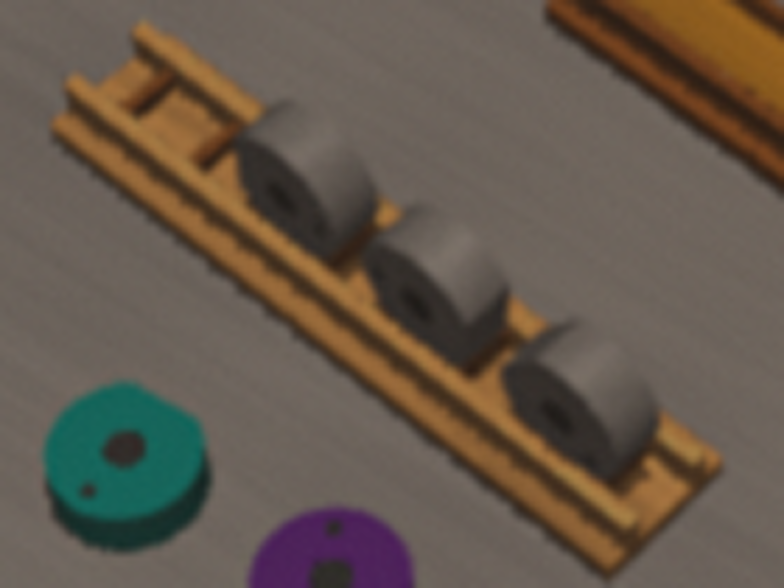

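The three grey wheels sit clearly in saddles +111, +37 and -37. The turquoise and purple discs lie on the bench and aren't meant. Next I cross-check the positions with the scene camera and build a planning helper.

```bash
cat >> h.py <<'E'
from scipy.spatial.transform import Rotation as Ro
def target(x,y,z,yaw):
    "TCP target, yaw (deg) of tool x; prints rotation (tool rotvec) and shift in FINAL tool axes (mm)"
    s=bot.sense(); p=np.array(s['eef_pos']);R=np.array(s['tcp_rot'])
    a=np.radians(yaw);c,n=np.cos(a),np.sin(a)
    T=np.array([[c,n,0],[n,-c,0],[0,0,-1.]])
    rv=Ro.from_matrix(R.T@T).as_rotvec(); dp=np.array([x,y,z])-p
    print('t',round(s['t'],2),'rot',rv.round(3),'shift final axes',(1000*T.T@dp).round(1),'now axes',(1000*R.T@dp).round(1),'w',s['width'],'F',np.round(s['contact_force'],1))
def inframe(o,yaw,y,x=0.):
    a=np.radians(yaw);c,n=np.cos(a),np.sin(a); return np.array(o[:2])+np.array([c*x-n*y,n*x+c*y])
E
python3 - <<'E'
from h import *
z=np.load('c0.npz');P,P2=z['P'],z['P2']
def reg(Q,x0,x1,y0,y1,z0,z1):
    a=Q.reshape(-1,3);a=a[(a[:,0]>x0)&(a[:,0]<x1)&(a[:,1]>y0)&(a[:,1]<y1)&(a[:,2]>z0)&(a[:,2]<z1)]
    return len(a),cv2.minAreaRect((a[:,:2]*1000).astype(np.float32)),a[:,2].max().round(4)
for n,Q in(('top',P),('scene',P2)):
    print(n);print('lid',reg(Q,.54,.7,.08,.38,.06,.09));print('knob',reg(Q,.59,.66,.2,.26,.095,.13))
    print('groove',reg(Q,.40,.52,-.22,.16,.022,.04));print('rack',reg(Q,.57,.68,-.35,.0,.021,.035))
    print('wh',reg(Q,.57,.68,-.35,0,.055,.09))
m=bot.camera_model('top')
for u,v in[(97,250),(97,380)]: print(atz(m,u,v,.03))
target(.6225,.231,.2,84.2)
E
```

```text
top
lid (4336, ((622.6019287109375, 231.3872833251953), (248.29656982421875, 111.39798736572266), 84.22679138183594), np.float64(0.0896))
knob (107, ((622.2332763671875, 231.13775634765625), (25.580652236938477, 23.86351776123047), 69.13675689697266), np.float64(0.1173))
groove (1160, ((459.1164855957031, -33.12355041503906), (337.78045654296875, 50.437530517578125), 82.9214096069336), np.float64(0.0366))
rack (724, ((625.1835327148438, -173.63230895996094), (306.6598815917969, 47.22270965576172), 83.69373321533203), np.float64(0.0349))
wh (722, ((628.9560546875, -134.48536682128906), (198.48745727539062, 26.421289443969727), 83.05178833007812), np.float64(0.0821))
scene
lid (6983, ((622.0026245117188, 231.98703002929688), (246.75643920898438, 114.25596618652344), 84.03023529052734), np.float64(0.09))
knob (191, ((622.665283203125, 233.57186889648438), (25.123884201049805, 25.790761947631836), 74.15840911865234), np.float64(0.1163))
groove (1387, ((459.7314453125, -32.41288757324219), (341.173095703125, 54.517433166503906), 82.97677612304688), np.float64(0.0359))
rack (999, ((626.1882934570312, -173.06101989746094), (314.0722961425781, 48.086517333984375), 83.51808166503906), np.float64(0.0349))
wh (954, ((630.2601318359375, -132.53297424316406), (203.04171752929688, 27.255294799804688), 83.19196319580078), np.float64(0.0806))
[0.54566022 0.48921076 0.03      ]
[0.22896634 0.47469045 0.03      ]
t 0.2 rot [-1.000e-03 -1.000e-03 -1.058e+00] shift final axes [750.  338.3  30.8] now axes [ 662.9 -487.4   31.3] w 0.995683994972685 F [ 0.2  0.4 -0.2]
```

>>> servo_tool([
  [0, 0, 0, 0, 0, -0.135, 60],
  [0, 0, 0, 0, 0, -0.135, 60],
  [0, 0, 0, 0, 0, -0.135, 60],
  [0, 0, 0, 0, 0, -0.135, 60],
  [0, 0, 0, 0, 0, -0.135, 60],
  [0, 0, 0, 0, 0, -0.135, 60],
  [0, 0, 0, 0, 0, -0.135, 60],
  [0, 0, 0, 0, 0, -0.11, 60],
  [0, 0, 0, 0, 0, 0, 60],
])

```text
t: 1.1
eef_pos: [0.2098, -0.48, 0.2284]
tcp_rot: [[0.061, 0.998, -0.002], [0.998, -0.061, 0.005], [0.005, -0.002, -1.0]]
contact_force: [0.2, 0.9, -0.1]
width: 0.705
```

```bash
python3 -c "
from h import *
target(.6225,.2318,.15,84.1)"
```

```text
t 1.1 rot [-0.002 -0.005  0.042] shift final axes [750.5 337.3  78.4] now axes [735.4 368.4  81.4] w 0.7045579574519957 F [ 0.2  0.9 -0.1]
```

>>> servo_tool([
  [0, 0, 0, -0.002, -0.005, 0.042, 60],
  [41.7, 18.7, 4.3, 0, 0, 0, 60],
  [41.7, 18.7, 4.3, 0, 0, 0, 60],
  [41.7, 18.7, 4.3, 0, 0, 0, 60],
  [41.7, 18.7, 4.3, 0, 0, 0, 60],
  [41.7, 18.7, 4.3, 0, 0, 0, 60],
  [41.7, 18.7, 4.3, 0, 0, 0, 60],
  [41.7, 18.7, 4.3, 0, 0, 0, 60],
  [41.7, 18.7, 4.3, 0, 0, 0, 60],
  [41.7, 18.7, 4.3, 0, 0, 0, 60],
  [41.7, 18.7, 4.3, 0, 0, 0, 60],
  [41.7, 18.7, 4.3, 0, 0, 0, 60],
  [41.7, 18.7, 4.3, 0, 0, 0, 60],
  [41.7, 18.7, 4.3, 0, 0, 0, 60],
  [41.7, 18.7, 4.3, 0, 0, 0, 60],
  [41.7, 18.7, 4.3, 0, 0, 0, 60],
  [41.7, 18.7, 4.3, 0, 0, 0, 60],
  [41.7, 18.7, 4.3, 0, 0, 0, 60],
  [41.7, 18.7, 4.3, 0, 0, 0, 60],
])

```text
t: 3.0
eef_pos: [0.6613, 0.2406, 0.1465]
tcp_rot: [[0.18, 0.984, 0.003], [0.984, -0.18, -0.002], [-0.002, 0.003, -1.0]]
contact_force: [0.9, -0.9, 1.0]
width: 0.706
```

```bash
python3 -c "
from h import *
target(.6223,.2318,.083,84.1)"
```

```text
t 3.0 rot [ 0.003  0.002 -0.078] shift final axes [-12.8 -37.9  63.5] now axes [-15.6 -37.   63.4] w 0.7059258779170278 F [ 0.9 -0.9  1. ]
```

>>> servo_tool([
  [0, 0, 0, 0.003, 0.002, -0.078, 60],
  [-12.8, -37.9, 10, 0, 0, 0, 60],
  [0, 0, 0, 0, 0, 0, 60],
])

```text
t: 3.3
eef_pos: [0.6175, 0.2366, 0.1187]
tcp_rot: [[0.103, 0.994, -0.024], [0.995, -0.104, -0.006], [-0.009, -0.024, -1.0]]
contact_force: [0.4, 0.1, -0.7]
width: 0.701
```

```bash
python3 -c "
from h import *
target(.6223,.2318,.083,84.1)"
```

```text
t 3.3 rot [-0.024  0.009 -0.001] shift final axes [-4.2  5.3 35.7] now axes [-3.9  6.1 35.6] w 0.7013918406433031 F [ 0.4  0.1 -0.7]
```

>>> servo_tool([
  [-4, 5.5, 0, -0.024, 0.009, 0, 50],
  [0, 0, 12, 0, 0, 0, 50],
  [0, 0, 12, 0, 0, 0, 50],
  [0, 0, 0, 0, 0, 0, 50],
])

```text
t: 3.7
eef_pos: [0.6218, 0.2321, 0.0916]
tcp_rot: [[0.112, 0.994, -0.002], [0.994, -0.112, -0.0], [-0.0, -0.002, -1.0]]
contact_force: [0.8, -0.1, 1.0]
width: 0.584
```

```bash
python3 -c "
from h import *
target(.6223,.2318,.083,84.1)"
```

```text
t 3.7 rot [-0.002  0.    -0.009] shift final axes [-0.2  0.5  8.6] now axes [-0.2  0.5  8.6] w 0.5838027552164048 F [ 0.8 -0.1  1. ]
```

>>> servo_tool([
  [0, 0.5, 8.6, 0, 0, -0.009, 45],
  [0, 0, 0, 0, 0, 0, 20],
  [0, 0, 0, 0, 0, 0, 20],
  [0, 0, 0, 0, 0, 0, 20],
  [0, 0, 0, 0, 0, 0, 20],
  [0, 0, 0, 0, 0, 0, 20],
  [0, 0, -5, 0, 0, 0, 20],
  [0, 0, -15, 0, 0, 0, 20],
  [0, 0, -25, 0, 0, 0, 20],
  [0, 0, -25, 0, 0, 0, 20],
  [0, 0, 0, 0, 0, 0, 20],
])

```text
t: 4.8
eef_pos: [0.6232, 0.2324, 0.1581]
tcp_rot: [[0.103, 0.995, -0.001], [0.995, -0.103, 0.0], [0.0, -0.001, -1.0]]
contact_force: [1.6, 0.5, -1.7]
width: 0.287
```

```bash
python3 -c "
from h import *
target(.42,.30,.14,84.1)"
```

```text
t 4.8 rot [-0.001 -0.    -0.   ] shift final axes [  46.4 -209.1   18.1] now axes [  46.3 -209.1   18.3] w 0.28707040261569683 F [ 1.6  0.5 -1.7]
```

>>> servo_tool([
  [5, -20, 0, 0, 0, 0, 20],
  [8, -36, 0, 0, 0, 0, 20],
  [9, -42, 0, 0, 0, 0, 20],
  [9, -42, 5, 0, 0, 0, 20],
  [8, -36, 10, 0, 0, 0, 20],
  [5, -25, 20, 0, 0, 0, 20],
  [2, -8, 25, 0, 0, 0, 20],
  [0, 0, 25, 0, 0, 0, 20],
  [0, 0, 0, 0, 0, 0, 20],
])

```text
t: 5.7
eef_pos: [0.4109, 0.3009, 0.0677]
tcp_rot: [[0.104, 0.995, 0.001], [0.995, -0.104, 0.001], [0.001, 0.001, -1.0]]
contact_force: [-0.6, -0.1, -2.6]
width: 0.286
```

```bash
python3 -c "
from h import *
im,d,m=cap('scene');cv2.imwrite('pics/s1.png',im)
target(.42,.30,.017,84.1)"
```

```text
t 5.75 rot [ 0.003 -0.003 -0.001] shift final axes [-0.7  8.1 52.8] now axes [-0.8  7.9 52.8] w 0.2832774349520405 F [-0.4 -0.2 -2.5]
```

View pics/s1.png

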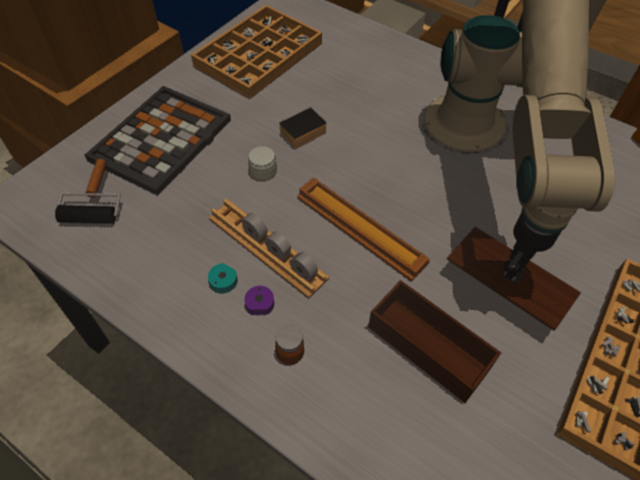

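The lid is held level over bare bench at about (513,278), and the case is open at (433,340) with no dividers. Now I lower it gently.

>>> servo_tool([
  [0, 4, 20, 0, 0, 0, 20],
  [0, 0, 17, 0, 0, 0, 20],
  [0, 0, 8, 0, 0, 0, 20],
  [0, 0, 2, 0, 0, 0, 20],
  [0, 0, 1, 0, 0, 0, 20],
  [0, 0, 0, 0, 0, 0, 20],
])

```text
t: 6.35
eef_pos: [0.4219, 0.3032, 0.0288]
tcp_rot: [[0.106, 0.994, 0.014], [0.994, -0.106, 0.009], [0.011, 0.013, -1.0]]
contact_force: [0.2, -0.7, -2.7]
width: 0.284
```

>>> servo_tool([
  [0, 0, 5, 0.012, -0.01, 0, 20],
  [0, 0, 4, 0, 0, 0, 20],
  [0, 0, 2, 0, 0, 0, 20],
  [0, 0, 1, 0, 0, 0, 20],
  [0, 0, 0, 0, 0, 0, 20],
])

```text
t: 6.85
eef_pos: [0.4229, 0.3039, 0.0176]
tcp_rot: [[0.106, 0.994, 0.003], [0.994, -0.106, 0.001], [0.002, 0.003, -1.0]]
contact_force: [0.2, 0.8, -1.9]
width: 0.283
```

>>> servo_tool([
  [0, 0, 1, 0, 0, 0, 20],
  [0, 0, 1, 0, 0, 0, 20],
  [0, 0, 1, 0, 0, 0, 20],
])

```text
t: 7.15
eef_pos: [0.4231, 0.304, 0.0153]
tcp_rot: [[0.106, 0.994, 0.003], [0.994, -0.106, 0.001], [0.002, 0.003, -1.0]]
contact_force: [-4.7, -3.0, 11.0]
width: 0.287
```

>>> servo_tool([
  [0, 0, -0.5, 0, 0, 0, 32],
  [0, 0, 0, 0, 0, 0, 40],
  [0, 0, 0, 0, 0, 0, 50],
  [0, 0, -20, 0, 0, 0, 50],
  [0, 0, -40, 0, 0, 0, 50],
  [0, 0, -40, 0, 0, 0, 50],
  [0, 0, 0, 0, 0, 0, 50],
])

```text
t: 7.85
eef_pos: [0.4228, 0.3039, 0.1193]
tcp_rot: [[0.106, 0.994, 0.003], [0.994, -0.106, 0.002], [0.002, 0.003, -1.0]]
contact_force: [0.3, 0.0, 0.2]
width: 0.585
```

```bash
python3 - <<'E'
from h import *
def reg(Q,x0,x1,y0,y1,z0,z1):
    a=Q.reshape(-1,3);a=a[(a[:,0]>x0)&(a[:,0]<x1)&(a[:,1]>y0)&(a[:,1]<y1)&(a[:,2]>z0)&(a[:,2]<z1)]
    return len(a),cv2.minAreaRect((a[:,:2]*1000).astype(np.float32)),a[:,2].max().round(4)
for n in('scene','top'):
    im,d,m=cap(n);Q=cloud(m,d)
    print(n,'case',reg(Q,.54,.7,.08,.38,.058,.075))
    print('floor',reg(Q,.54,.7,.08,.38,-.001,.012))
    cv2.imwrite(f'pics/{n}2.png',im)
o=(.625,-.1733);yw=-6.5
for y in(.111,.037,-.037):print(inframe(o,yw,y))
w=inframe(o,yw,.111);target(*w,.15,83.5)
E
```

```text
scene case (1569, ((620.993896484375, 232.68580627441406), (232.78431701660156, 101.0), 83.88273620605469), np.float64(0.0729))
floor (6044, ((620.0470581054688, 229.99539184570312), (160.0131378173828, 299.8929748535156), 0.03050372190773487), np.float64(0.012))
top case (777, ((621.3901977539062, 231.53170776367188), (233.78550720214844, 97.72502899169922), 83.71272277832031), np.float64(0.0745))
floor (3806, ((620.044677734375, 230.3005828857422), (299.256591796875, 159.89146423339844), 89.95919036865234), np.float64(0.012))
[ 0.63756556 -0.06301352]
[ 0.62918852 -0.13653784]
[ 0.62081148 -0.21006216]
t 7.95 rot [-0.003  0.003  0.007] shift final axes [-338.7  256.8  -35.8] now axes [-340.6  254.2  -35.7] w 0.5822784191243541 F [ 0.1 -0.6 -1.4]
```

>>> servo_tool([
  [-15, 11, -15, 0, 0, 0, 50],
  [-30, 23, -15, 0, 0, 0, 50],
  [-36, 27, -6, 0, 0, 0, 50],
  [-36, 27, 0, 0, 0, 0, 50],
  [-36, 27, 0, 0, 0, 0, 50],
  [-36, 27, 0, 0, 0, 0, 50],
  [-36, 27, 0, 0, 0, 0, 50],
  [-36, 27, 0, 0, 0, 0, 50],
  [-36, 26, 0, 0, 0, 0, 50],
  [-25, 19, 0, 0, 0, 0, 50],
  [-12, 9, 0, 0, 0, 0, 50],
  [-4, 3, 0, 0, 0, 0, 50],
  [0, 0, 0, 0, 0, 0, 50],
])

```text
t: 9.25
eef_pos: [0.636, -0.0754, 0.1238]
tcp_rot: [[0.103, 0.994, -0.039], [0.995, -0.103, -0.005], [-0.009, -0.038, -0.999]]
contact_force: [-0.3, 0.4, -0.0]
width: 0.582
```

```bash
python3 -c "
from h import *
target(.6378,-.0625,.033,83.5)"
```

```text
t 9.25 rot [-0.038  0.009  0.01 ] shift final axes [13.   0.3 90.8] now axes [13.8  3.9 90.6] w 0.5824778020792202 F [-0.3  0.4 -0. ]
```

>>> servo_tool([
  [13, 3.9, 10, -0.038, 0.009, 0.01, 45],
  [0, 0, 15, 0, 0, 0, 45],
  [0, 0, 0, 0, 0, 0, 45],
])

```text
t: 9.55
eef_pos: [0.6391, -0.0602, 0.0951]
tcp_rot: [[0.111, 0.994, -0.004], [0.994, -0.111, 0.001], [0.001, -0.004, -1.0]]
contact_force: [0.5, -0.0, -0.7]
width: 0.527
```

```bash
python3 -c "
from h import *
target(.6378,-.0625,.034,83.5)
im,d,m=cap('top');cv2.imwrite('pics/t3.png',cv2.resize(im[160:270,270:430],None,fx=4,fy=4,interpolation=cv2.INTER_CUBIC))"
```

```text
t 9.55 rot [-0.004 -0.001  0.003] shift final axes [-2.5 -1.  61.1] now axes [-2.5 -0.8 61.1] w 0.5270257018269241 F [ 0.5 -0.  -0.7]
```

View pics/t3.png

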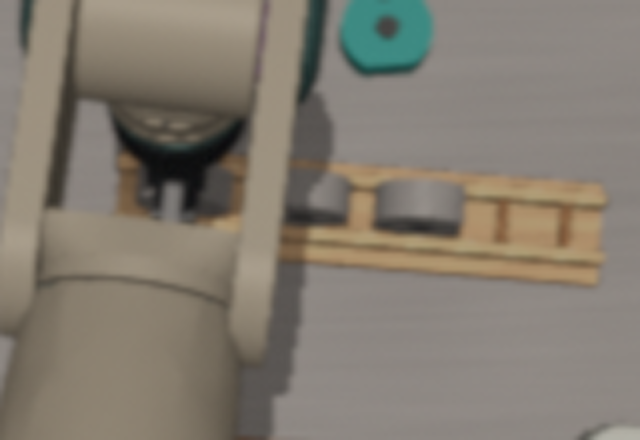

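The arm hides most of the wheel, though the fingers do straddle the channel at about (175,190). I'll descend slowly and watch the force.

>>> servo_tool([
  [-2.5, -0.8, 10, -0.004, 0, 0, 45],
  [0, 0, 15, 0, 0, 0, 45],
  [0, 0, 15, 0, 0, 0, 45],
  [0, 0, 10, 0, 0, 0, 45],
  [0, 0, 5, 0, 0, 0, 45],
  [0, 0, 0, 0, 0, 0, 45],
])

```text
t: 10.2
eef_pos: [0.6382, -0.0628, 0.0368]
tcp_rot: [[0.11, 0.994, 0.001], [0.994, -0.11, 0.0], [0.0, 0.001, -1.0]]
contact_force: [0.4, -0.2, 0.4]
width: 0.525
```

```bash
python3 -c "
from h import *
target(.6378,-.0625,.034,83.5)"
```

```text
t 10.2 rot [ 0.001 -0.     0.003] shift final axes [ 0.3 -0.5  2.8] now axes [ 0.3 -0.5  2.8] w 0.5248599391826506 F [ 0.4 -0.2  0.4]
```

Now close and lift.

>>> servo_tool([
  [0, 0, 2, 0, 0, 0, 30],
  [0, 0, 0, 0, 0, 0, 20],
  [0, 0, 0, 0, 0, 0, 20],
  [0, 0, 0, 0, 0, 0, 20],
  [0, 0, 0, 0, 0, 0, 20],
  [0, 0, 0, 0, 0, 0, 20],
  [0, 0, -5, 0, 0, 0, 20],
  [0, 0, -15, 0, 0, 0, 20],
  [0, 0, -25, 0, 0, 0, 20],
  [0, 0, -10, 0, 0, 0, 20],
  [0, 0, 0, 0, 0, 0, 20],
])

```text
t: 11.3
eef_pos: [0.6378, -0.0628, 0.0934]
tcp_rot: [[0.11, 0.994, -0.0], [0.994, -0.11, 0.0], [0.0, -0.0, -1.0]]
contact_force: [0.4, -0.1, -3.6]
width: 0.276
```

```bash
python3 -c "
from h import *
G=(.4595,-.0327)
g=inframe(G,-7,.112);print(g)
target(*g,.09,83)"
```

```text
[0.47314937 0.07846517]
t 11.3 rot [-0.    -0.     0.012] shift final axes [ 120.1 -180.7    3.4] now axes [ 122.3 -179.2    3.5] w 0.2762528687065404 F [ 0.4 -0.1 -3.6]
```

>>> servo_tool([
  [6, -9, 0, 0, 0, 0.006, 20],
  [15, -22, 0, 0, 0, 0.006, 20],
  [20, -30, 0, 0, 0, 0, 20],
  [22, -33, 0, 0, 0, 0, 20],
  [22, -33, 0, 0, 0, 0, 20],
  [18, -26, 0, 0, 0, 0, 20],
  [10, -15, 0, 0, 0, 0, 20],
  [4, -6, 0, 0, 0, 0, 20],
  [0, 0, 0, 0, 0, 0, 20],
  [0, 0, 0, 0, 0, 0, 20],
])

```text
t: 12.3
eef_pos: [0.4717, 0.0778, 0.0889]
tcp_rot: [[0.124, 0.992, -0.003], [0.992, -0.124, -0.0], [-0.001, -0.003, -1.0]]
contact_force: [-0.0, -1.1, -3.5]
width: 0.275
```

```bash
python3 -c "
from h import *
g=inframe((.4595,-.0327),-7,.112)
target(*g,.0365,83)
im,d,m=cap('scene');cv2.imwrite('pics/s4.png',cv2.resize(im[150:310,280:480],None,fx=3.6,fy=3.6,interpolation=cv2.INTER_CUBIC))"
```

```text
t 12.3 rot [-0.003  0.001 -0.002] shift final axes [ 0.8  1.3 52.4] now axes [ 0.9  1.5 52.4] w 0.27502538130975157 F [-0.  -1.1 -3.5]
```

View pics/s4.png

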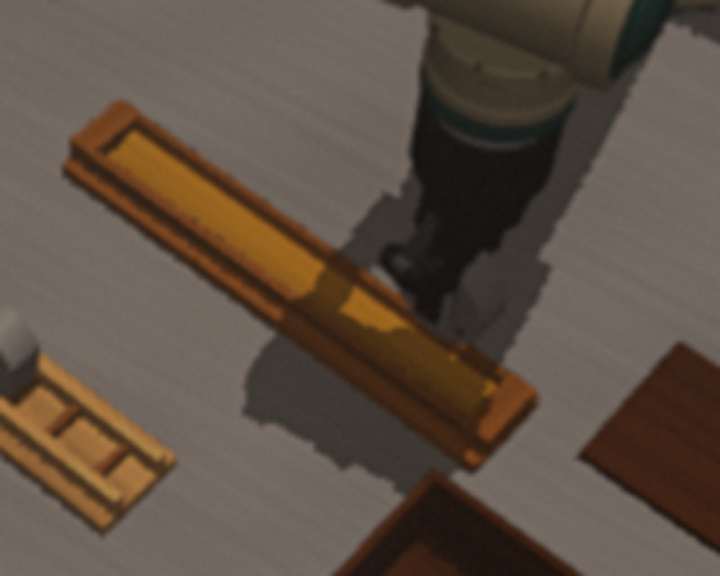

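The wheel is held over the groove's near-case end, around (440,310) in the crop. Lower it now.

>>> servo_tool([
  [0.9, 1.5, 10, -0.003, 0, 0, 20],
  [0, 0, 15, 0, 0, 0, 20],
  [0, 0, 12, 0, 0, 0, 20],
  [0, 0, 6, 0, 0, 0, 20],
  [0, 0, 3, 0, 0, 0, 20],
  [0, 0, 0, 0, 0, 0, 20],
])

```text
t: 12.95
eef_pos: [0.4756, 0.076, 0.0385]
tcp_rot: [[0.128, 0.992, -0.0], [0.992, -0.128, -0.001], [-0.001, 0.0, -1.0]]
contact_force: [-0.0, 0.3, -3.6]
width: 0.273
```

>>> servo_tool([
  [1.5, -2.5, 0, 0, 0, -0.005, 20],
  [0, 0, 1, 0, 0, 0, 20],
  [0, 0, 1, 0, 0, 0, 20],
  [0, 0, 0, 0, 0, 0, 20],
])

```text
t: 13.35
eef_pos: [0.4741, 0.0781, 0.0378]
tcp_rot: [[0.122, 0.992, 0.003], [0.992, -0.122, -0.001], [-0.001, 0.003, -1.0]]
contact_force: [-0.8, 0.1, -4.6]
width: 0.274
```

>>> servo_tool([
  [0, -1, 1, 0, 0, 0, 20],
  [0, 0, 1.5, 0, 0, 0, 20],
  [0, 0, 0, 0, 0, 0, 20],
])

```text
t: 13.65
eef_pos: [0.4735, 0.0783, 0.0365]
tcp_rot: [[0.122, 0.992, 0.004], [0.992, -0.122, -0.001], [-0.0, 0.004, -1.0]]
contact_force: [-3.0, 0.1, -1.8]
width: 0.278
```

>>> servo_tool([
  [0, 0, 0.7, 0, 0, 0, 28],
  [0, 0, 0, 0, 0, 0, 35],
  [0, 0, 0, 0, 0, 0, 45],
  [0, 0, 0, 0, 0, 0, 45],
  [10, 0, 0, 0, 0, 0, 45],
  [20, 0, 0, 0, 0, 0, 45],
  [16, 0, 0, 0, 0, 0, 45],
  [6, 0, 0, 0, 0, 0, 45],
  [0, 0, 0, 0, 0, 0, 20],
  [0, 0, 0, 0, 0, 0, 0],
  [0, 0, 0, 0, 0, 0, 0],
  [0, 0, 0, 0, 0, 0, 0],
  [0, 0, 0, 0, 0, 0, 0],
])

```text
t: 14.95
eef_pos: [0.4821, 0.1325, 0.0374]
tcp_rot: [[0.124, 0.992, 0.009], [0.992, -0.124, -0.0], [0.001, 0.009, -1.0]]
contact_force: [-0.9, 1.1, 0.9]
width: -0.0
```

```bash
python3 -c "
from h import *
g=inframe((.4595,-.0327),-7,.112+.05)
target(*g,.038,83)
im,d,m=cap('scene');cv2.imwrite('pics/s5.png',cv2.resize(im[150:310,280:480],None,fx=3.6,fy=3.6,interpolation=cv2.INTER_CUBIC))"
```

```text
t 14.95 rot [ 0.009 -0.001 -0.002] shift final axes [-4.7 -2.3 -0.6] now axes [-4.7 -2.3 -0.6] w -0.00011517957299016823 F [-0.9  1.1  0.9]
```

View pics/s5.png

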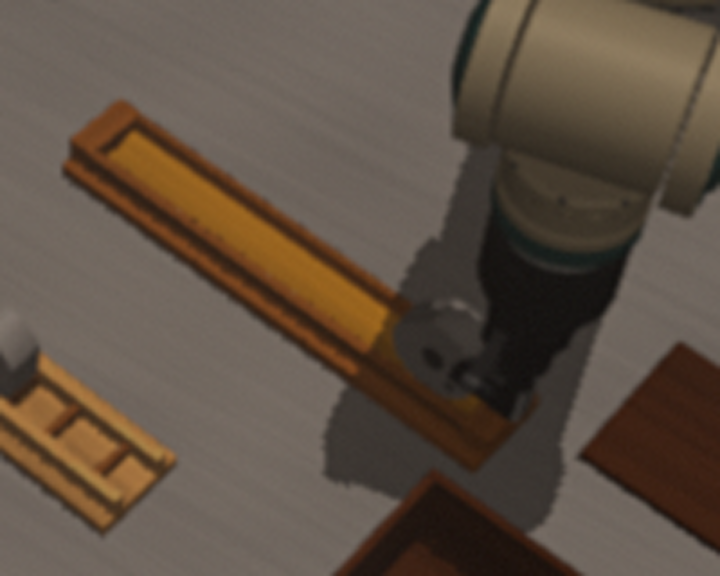

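The wheel stands upright in the groove at (437,355) in the crop, with the shut fingers behind it at (490,390). The dot at about (465,372) faces the pusher, so the flat leads; I expect it to settle after roughly 45 mm of rolling.

>>> servo_tool([
  [-6, -2.3, 0, 0.009, 0, 0, 0],
  [-6, 0, 0, 0, 0, 0, 0],
  [-5, 0, 0, 0, 0, 0, 0],
  [-5, 0, 0, 0, 0, 0, 0],
  [-5, 0, 0, 0, 0, 0, 0],
  [-5, 0, 0, 0, 0, 0, 0],
  [-5, 0, 0, 0, 0, 0, 0],
  [-5, 0, 0, 0, 0, 0, 0],
  [-4, 0, 0, 0, 0, 0, 0],
])

```text
t: 15.9
eef_pos: [0.4736, 0.0828, 0.0377]
tcp_rot: [[0.125, 0.992, 0.0], [0.992, -0.125, 0.001], [0.001, 0.0, -1.0]]
contact_force: [0.6, -0.2, -0.1]
width: -0.003
```

>>> servo_tool([
  [-4, 0, 0, 0, 0, 0, 0],
  [-4, 0, 0, 0, 0, 0, 0],
  [-3, 0, 0, 0, 0, 0, 0],
])

```text
t: 16.2
eef_pos: [0.472, 0.0707, 0.0376]
tcp_rot: [[0.125, 0.992, 0.0], [0.992, -0.125, 0.001], [0.001, -0.0, -1.0]]
contact_force: [-0.8, -0.7, 0.5]
width: -0.0
```

>>> servo_tool([
  [-4, 0, 0, 0, 0, 0, 0],
  [-4, 0, 0, 0, 0, 0, 0],
  [-4, 0, 0, 0, 0, 0, 0],
])

```text
t: 16.5
eef_pos: [0.4703, 0.0578, 0.0374]
tcp_rot: [[0.125, 0.992, -0.0], [0.992, -0.125, 0.001], [0.001, -0.0, -1.0]]
contact_force: [0.1, 0.4, -0.2]
width: -0.001
```

>>> servo_tool([
  [-4, 0, 0, 0, 0, 0, 0],
  [-4, 0, 0, 0, 0, 0, 0],
  [-4, 0, 0, 0, 0, 0, 0],
])

```text
t: 16.8
eef_pos: [0.469, 0.0462, 0.0379]
tcp_rot: [[0.125, 0.992, 0.001], [0.992, -0.125, 0.004], [0.004, 0.0, -1.0]]
contact_force: [-0.3, 4.0, 1.3]
width: 0.003
```

>>> servo_tool([
  [-4, 0, 0, 0, 0, 0, 0],
  [-4, 0, 0, 0, 0, 0, 0],
  [-4, 0, 0, 0, 0, 0, 0],
])

```text
t: 17.1
eef_pos: [0.4675, 0.0339, 0.0381]
tcp_rot: [[0.124, 0.992, 0.001], [0.992, -0.124, 0.005], [0.005, 0.001, -1.0]]
contact_force: [-0.2, 4.5, 1.6]
width: -0.004
```

Fy jumped to 4–4.5 N and held, so the flat has settled. Next I back off, open, take a look, and straddle the wheel.

>>> servo_tool([
  [8, 0, -1, 0, -0.005, 0, 0],
  [0, 0, 0, 0, 0, 0, 30],
  [0, 0, 0, 0, 0, 0, 46],
  [0, 0, 0, 0, 0, 0, 46],
  [0, 0, 0, 0, 0, 0, 46],
  [-12, 0, 0, 0, 0, 0, 46],
  [-16, 0, 0, 0, 0, 0, 46],
  [-14, 0, 0, 0, 0, 0, 46],
  [-6, 0, 0, 0, 0, 0, 46],
  [0, 0, 0, 0, 0, 0, 46],
])

```text
t: 18.1
eef_pos: [0.4614, -0.011, 0.0386]
tcp_rot: [[0.124, 0.992, -0.001], [0.992, -0.124, -0.005], [-0.005, -0.001, -1.0]]
contact_force: [-0.0, -0.3, -0.4]
width: 0.536
```

```bash
python3 -c "
from h import *
# wheel centre predicted from last contact pose
p=np.array([.4675,.0339])-np.array([.124,.992])*.041
print(p); target(*p,.034,83)
im,d,m=cap('top');Q=cloud(m,d).reshape(-1,3)
im2,d2,m2=cap('scene');Q2=cloud(m2,d2).reshape(-1,3)
for q in(Q,Q2):
  a=q[(abs(q[:,0]-.465)<.04)&(abs(q[:,1])<.07)&(q[:,2]>.055)&(q[:,2]<.085)];print(len(a),a.max(0),a.min(0))
"
```

```text
[ 0.462416 -0.006772]
t 18.1 rot [-0.001  0.005 -0.002] shift final axes [4.3 0.5 4.6] now axes [4.3 0.5 4.6] w 0.5361025415924056 F [-0.  -0.3 -0.4]
1 [ 0.42632528 -0.0209169   0.08447418] [ 0.42632528 -0.0209169   0.08447418]
301 [0.50037977 0.02383886 0.08448042] [ 0.42653932 -0.02716765  0.05506365]
```

>>> servo_tool([
  [4.3, 0.5, 4.5, 0, 0.005, 0, 46],
  [0, 0, 0, 0, 0, 0, 20],
  [0, 0, 0, 0, 0, 0, 20],
  [0, 0, 0, 0, 0, 0, 20],
  [0, 0, 0, 0, 0, 0, 20],
  [0, 0, 0, 0, 0, 0, 20],
  [0, 0, 0, 0, 0, 0, 20],
])

```text
t: 18.9
eef_pos: [0.4625, -0.0047, 0.0338]
tcp_rot: [[0.121, 0.993, -0.001], [0.993, -0.121, -0.001], [-0.001, -0.001, -1.0]]
contact_force: [-1.2, -1.1, 0.9]
width: 0.271
```

```bash
python3 -c "
from h import *
c=inframe((.6212,.232),-6.1,.066);print(c)
target(*c,.13,173.9)"
```

```text
[0.62821343 0.2976263 ]
t 18.9 rot [-1.000e-03 -0.000e+00 -1.586e+00] shift final axes [-132.6  318.2  -96.2] now axes [320.1 127.8 -96.5] w 0.27081658659362323 F [-1.2 -1.1  0.9]
```

>>> servo_tool([
  [0, 0, -8, 0, 0, 0, 20],
  [0, 0, -16, 0, 0, 0, 20],
  [0, 0, -20, 0, 0, 0, 20],
  [0, 0, -20, 0, 0, -0.132, 20],
  [0, 0, -20, 0, 0, -0.132, 20],
  [0, 0, -12, 0, 0, -0.132, 20],
  [0, 0, 0, 0, 0, -0.132, 20],
  [0, 0, 0, 0, 0, -0.132, 20],
  [0, 0, 0, 0, 0, -0.132, 20],
  [0, 0, 0, 0, 0, -0.132, 20],
  [0, 0, 0, 0, 0, -0.132, 20],
  [0, 0, 0, 0, 0, -0.132, 20],
  [0, 0, 0, 0, 0, -0.132, 20],
  [0, 0, 0, 0, 0, -0.132, 20],
  [0, 0, 0, 0, 0, -0.132, 20],
  [0, 0, 0, 0, 0, 0, 20],
])

```text
t: 20.5
eef_pos: [0.4566, -0.001, 0.1304]
tcp_rot: [[-0.999, 0.041, -0.017], [0.041, 0.999, 0.008], [0.017, 0.008, -1.0]]
contact_force: [-0.2, 0.0, -3.7]
width: 0.271
```

```bash
python3 -c "
from h import *
c=inframe((.6212,.232),-6.1,.066);print(c)
target(*c,.12,173.9)"
```

```text
[0.62821343 0.2976263 ]
t 20.5 rot [ 0.007 -0.018  0.065] shift final axes [-138.9  315.2   10.4] now axes [-159.3  305.4   10. ] w 0.2714158573226703 F [-0.2  0.  -3.7]
```

>>> servo_tool([
  [0, 0, 0, 0.007, -0.018, 0.065, 20],
  [-7, 16, 0, 0, 0, 0, 20],
  [-14, 31, 0, 0, 0, 0, 20],
  [-17, 39, 0, 0, 0, 0, 20],
  [-18, 41, 0, 0, 0, 0, 20],
  [-18, 41, 0, 0, 0, 0, 20],
  [-18, 41, 0, 0, 0, 0, 20],
  [-17, 39, 0, 0, 0, 0, 20],
  [-14, 31, 0, 0, 0, 0, 20],
  [-8, 19, 0, 0, 0, 0, 20],
  [-4, 9, 0, 0, 0, 0, 20],
  [0, 0, 0, 0, 0, 0, 20],
  [0, 0, 0, 0, 0, 0, 20],
])

```text
t: 21.8
eef_pos: [0.6326, 0.2984, 0.1233]
tcp_rot: [[-0.987, 0.16, -0.011], [0.16, 0.987, -0.001], [0.011, -0.003, -1.0]]
contact_force: [-0.3, -0.8, -4.2]
width: 0.272
```

```bash
python3 -c "
from h import *
c=inframe((.6212,.232),-6.1,.066);print(c)
target(*c,.022,173.9)"
```

```text
[0.62821343 0.2976263 ]
t 21.8 rot [-0.002 -0.011 -0.054] shift final axes [  4.3  -1.2 101.3] now axes [  3.2  -1.2 101.3] w 0.2721645623046928 F [-0.3 -0.8 -4.2]
```

>>> servo_tool([
  [0, 0, 0, -0.002, -0.011, -0.054, 20],
  [4.3, -1.2, 10, 0, 0, 0, 20],
  [0, 0, 20, 0, 0, 0, 20],
  [0, 0, 15, 0, 0, 0, 20],
  [0, 0, 5, 0, 0, 0, 20],
  [0, 0, 0, 0, 0, 0, 20],
])

```text
t: 22.4
eef_pos: [0.6269, 0.2932, 0.0723]
tcp_rot: [[-0.993, 0.116, -0.001], [0.116, 0.993, -0.001], [0.001, -0.001, -1.0]]
contact_force: [-0.1, -0.0, -3.5]
width: 0.28
```

```bash
python3 -c "
from h import *
c=inframe((.6212,.232),-6.1,.066);print(c)
target(*c,.022,173.9)"
```

```text
[0.62821343 0.2976263 ]
t 22.4 rot [-0.001 -0.001 -0.01 ] shift final axes [-0.8  4.5 50.3] now axes [-0.8  4.6 50.3] w 0.27981208853594935 F [-0.1 -0.  -3.5]
```

>>> servo_tool([
  [-0.8, 4.5, 8, 0, 0, -0.01, 20],
  [0, 0, 15, 0, 0, 0, 20],
  [0, 0, 13, 0, 0, 0, 20],
  [0, 0, 8, 0, 0, 0, 20],
  [0, 0, 3, 0, 0, 0, 20],
  [0, 0, 1, 0, 0, 0, 20],
  [0, 0, 0, 0, 0, 0, 20],
])

```text
t: 23.1
eef_pos: [0.6292, 0.2982, 0.0219]
tcp_rot: [[-0.994, 0.106, 0.001], [0.106, 0.994, -0.0], [-0.001, -0.0, -1.0]]
contact_force: [0.8, -0.2, -3.2]
width: 0.276
```

>>> servo_tool([
  [0, 0, 1, 0, 0, 0, 20],
  [0, 0, 0.5, 0, 0, 0, 20],
])

```text
t: 23.3
eef_pos: [0.6297, 0.2984, 0.0217]
tcp_rot: [[-0.994, 0.106, 0.003], [0.106, 0.994, 0.0], [-0.003, 0.001, -1.0]]
contact_force: [-0.3, -0.4, -2.9]
width: 0.275
```

>>> servo_tool([
  [0, 0, 1.5, 0, 0, 0, 20],
  [0, 0, 1.5, 0, 0, 0, 20],
])

```text
t: 23.5
eef_pos: [0.6299, 0.2984, 0.0216]
tcp_rot: [[-0.994, 0.106, 0.003], [0.106, 0.994, 0.0], [-0.003, 0.001, -1.0]]
contact_force: [-5.3, -2.5, 5.2]
width: 0.275
```

>>> servo_tool([
  [0, 0, -0.5, 0, 0, 0, 28],
  [0, 0, 0, 0, 0, 0, 38],
  [0, 0, 0, 0, 0, 0, 40],
  [0, 0, 0, 0, 0, 0, 40],
  [0, 0, -15, 0, 0, 0, 40],
  [0, 0, -30, 0, 0, 0, 40],
  [0, 0, -30, 0, 0, 0, 40],
  [0, 0, -20, 0, 0, 0, 45],
  [0, 0, 0, 0, 0, 0.13, 45],
  [0, 0, 0, 0, 0, 0.13, 45],
  [0, 0, 0, 0, 0, 0.13, 45],
  [0, 0, 0, 0, 0, 0.13, 45],
  [0, 0, 0, 0, 0, 0.13, 45],
  [0, 0, 0, 0, 0, 0.13, 45],
  [0, 0, 0, 0, 0, 0.13, 45],
  [0, 0, 0, 0, 0, 0.13, 45],
  [0, 0, 0, 0, 0, 0.13, 45],
  [0, 0, 0, 0, 0, 0.13, 45],
  [0, 0, 0, 0, 0, 0.13, 45],
  [0, 0, 0, 0, 0, 0, 45],
])

```text
t: 25.5
eef_pos: [0.634, 0.3002, 0.1466]
tcp_rot: [[0.023, 0.999, 0.029], [1.0, -0.024, 0.011], [0.012, 0.029, -1.0]]
contact_force: [0.2, 0.1, 0.4]
width: 0.528
```

```bash
python3 -c "
from h import *
target(.629,-.1365,.12,83.5)"
```

```text
t 25.5 rot [ 0.028 -0.013  0.09 ] shift final axes [-434.4   44.4   26.6] now axes [-436.9    4.6   21.6] w 0.5275398173301109 F [0.2 0.1 0.4]
```

>>> servo_tool([
  [0, 0, 0, 0.028, -0.013, 0.09, 45],
  [-18, 2, 2, 0, 0, 0, 45],
  [-34, 3, 2, 0, 0, 0, 45],
  [-43, 4, 2, 0, 0, 0, 45],
  [-43, 4, 2, 0, 0, 0, 45],
  [-43, 4, 2, 0, 0, 0, 45],
  [-43, 4, 2, 0, 0, 0, 45],
  [-43, 4, 2, 0, 0, 0, 45],
  [-43, 4, 2, 0, 0, 0, 45],
  [-42, 4, 2, 0, 0, 0, 45],
  [-36, 4, 2, 0, 0, 0, 45],
  [-24, 3, 2, 0, 0, 0, 45],
  [-12, 2, 2, 0, 0, 0, 45],
  [-5, 0, 0, 0, 0, 0, 45],
  [0, 0, 0, 0, 0, 0, 45],
  [0, 0, 0, 0, 0, 0, 45],
])

```text
t: 27.1
eef_pos: [0.6389, -0.1442, 0.1347]
tcp_rot: [[0.057, 0.998, 0.015], [0.998, -0.057, 0.001], [0.002, 0.015, -1.0]]
contact_force: [0.1, 0.2, 0.8]
width: 0.525
```

```bash
python3 -c "
from h import *
target(.629,-.1365,.035,83.5)"
```

```text
t 27.1 rot [ 0.015 -0.003  0.057] shift final axes [  6.5 -10.7  99.7] now axes [  6.9 -11.8  99.5] w 0.5249550899609503 F [0.1 0.2 0.8]
```

>>> servo_tool([
  [0, 0, 0, 0.015, -0.003, 0.057, 45],
  [6.5, -10.7, 10, 0, 0, 0, 45],
  [0, 0, 20, 0, 0, 0, 45],
  [0, 0, 10, 0, 0, 0, 45],
  [0, 0, 0, 0, 0, 0, 45],
])

```text
t: 27.6
eef_pos: [0.6302, -0.1293, 0.0956]
tcp_rot: [[0.105, 0.994, 0.002], [0.994, -0.105, -0.0], [0.0, 0.002, -1.0]]
contact_force: [-0.1, 0.5, -0.8]
width: 0.531
```

```bash
python3 -c "
from h import *
target(.629,-.1365,.035,83.5)"
```

```text
t 27.6 rot [ 0.002 -0.     0.008] shift final axes [-7.3 -0.4 60.6] now axes [-7.3 -0.5 60.6] w 0.5305289543773453 F [-0.1  0.5 -0.8]
```

>>> servo_tool([
  [-7, -0.5, 8, 0, 0, 0.008, 45],
  [0, 0, 15, 0, 0, 0, 45],
  [0, 0, 15, 0, 0, 0, 45],
  [0, 0, 12, 0, 0, 0, 45],
  [0, 0, 7, 0, 0, 0, 45],
  [0, 0, 2, 0, 0, 0, 45],
  [0, 0, 0, 0, 0, 0, 45],
])

```text
t: 28.3
eef_pos: [0.6294, -0.1364, 0.0321]
tcp_rot: [[0.113, 0.994, 0.002], [0.994, -0.113, 0.0], [0.0, 0.002, -1.0]]
contact_force: [-0.7, -0.1, 0.4]
width: 0.529
```

>>> servo_tool([
  [0, 0, 0, 0, 0, 0, 20],
  [0, 0, 0, 0, 0, 0, 20],
  [0, 0, 0, 0, 0, 0, 20],
  [0, 0, 0, 0, 0, 0, 20],
  [0, 0, 0, 0, 0, 0, 20],
  [0, 0, 0, 0, 0, 0, 20],
])

```text
t: 28.9
eef_pos: [0.6296, -0.1364, 0.0329]
tcp_rot: [[0.113, 0.994, 0.003], [0.994, -0.113, -0.0], [0.0, 0.003, -1.0]]
contact_force: [-0.6, -0.2, -2.7]
width: 0.276
```

```bash
python3 -c "
from h import *
g=inframe((.4595,-.0327),-7,.112)
target(*g,.09,83)"
```

```text
t 28.9 rot [ 0.003 -0.     0.009] shift final axes [ 194.2 -181.5  -57.1] now axes [ 195.8 -179.6  -57.6] w 0.275974250684546 F [-0.6 -0.2 -2.7]
```

>>> servo_tool([
  [0, 0, -8, 0, 0, 0, 20],
  [0, 0, -20, 0, 0, 0, 20],
  [0, 0, -22, 0, 0, 0, 20],
  [8, -7, -10, 0, 0, 0.009, 20],
  [18, -17, 0, 0, 0, 0, 20],
  [28, -26, 0, 0, 0, 0, 20],
  [30, -28, 0, 0, 0, 0, 20],
  [30, -28, 0, 0, 0, 0, 20],
  [30, -28, 0, 0, 0, 0, 20],
  [22, -21, 0, 0, 0, 0, 20],
  [13, -12, 0, 0, 0, 0, 20],
  [8, -8, 0, 0, 0, 0, 20],
  [4, -4, 0, 0, 0, 0, 20],
  [0, 0, 0, 0, 0, 0, 20],
  [0, 0, 0, 0, 0, 0, 20],
])

```text
t: 30.4
eef_pos: [0.461, 0.0864, 0.0907]
tcp_rot: [[0.126, 0.992, -0.007], [0.992, -0.126, 0.003], [0.002, -0.007, -1.0]]
contact_force: [1.2, -0.7, -5.9]
width: 0.266
```

```bash
python3 -c "
from h import *
g=inframe((.4595,-.0327),-7,.112)
target(*g,.0345,83)"
```

```text
t 30.4 rot [-0.007 -0.002 -0.004] shift final axes [-6.4 13.  56.2] now axes [-6.5 13.5 56.1] w 0.2660039394998866 F [ 1.2 -0.7 -5.9]
```

>>> servo_tool([
  [-6, 13, 8, -0.007, -0.002, -0.004, 20],
  [0, 0, 10, 0, 0, 0, 20],
  [0, 0, 10, 0, 0, 0, 20],
  [0, 0, 5, 0, 0, 0, 20],
  [0, 0, 0, 0, 0, 0, 20],
])

```text
t: 30.9
eef_pos: [0.474, 0.0767, 0.055]
tcp_rot: [[0.126, 0.992, -0.001], [0.992, -0.126, 0.0], [-0.0, -0.001, -1.0]]
contact_force: [-0.7, 0.1, -6.2]
width: 0.276
```

```bash
python3 -c "
from h import *
g=inframe((.4595,-.0327),-7,.112)
target(*g,.0345,83)"
```

```text
t 30.9 rot [-0.001  0.    -0.005] shift final axes [ 1.7 -1.  20.5] now axes [ 1.7 -1.  20.5] w 0.2759019848397871 F [-0.7  0.1 -6.2]
```

>>> servo_tool([
  [1.7, -1, 8, 0, 0, -0.005, 20],
  [0, 0, 7, 0, 0, 0, 20],
  [0, 0, 3, 0, 0, 0, 20],
  [0, 0, 2, 0, 0, 0, 20],
  [0, 0, 1, 0, 0, 0, 20],
  [0, 0, 0, 0, 0, 0, 20],
])

```text
t: 31.5
eef_pos: [0.4734, 0.079, 0.0347]
tcp_rot: [[0.12, 0.993, -0.0], [0.993, -0.12, -0.0], [-0.0, -0.0, -1.0]]
contact_force: [-2.0, -0.1, -3.9]
width: 0.272
```

Nearly down. Release, slide back out along the groove, and close behind it.

>>> servo_tool([
  [0, 0, 1, 0, 0, 0, 20],
  [0, 0, 0, 0, 0, 0, 28],
  [0, 0, 0, 0, 0, 0, 35],
  [0, 0, 0, 0, 0, 0, 45],
  [0, 0, 0, 0, 0, 0, 45],
  [10, 0, -1, 0, 0, 0, 45],
  [20, 0, -1, 0, 0, 0, 45],
  [16, 0, -1, 0, 0, 0, 45],
  [4, 0, 0, 0, 0, 0, 45],
  [0, 0, 0, 0, 0, 0, 20],
  [0, 0, 0, 0, 0, 0, 0],
  [0, 0, 0, 0, 0, 0, 0],
  [0, 0, 0, 0, 0, 0, 0],
  [0, 0, 0, 0, 0, 0, 0],
])

```text
t: 32.9
eef_pos: [0.483, 0.1312, 0.0399]
tcp_rot: [[0.122, 0.992, 0.009], [0.992, -0.122, 0.001], [0.002, 0.008, -1.0]]
contact_force: [-0.3, -0.6, 0.7]
width: -0.002
```

```bash
python3 -c "
from h import *
g=inframe((.4595,-.0327),-7,.112+.05)
target(*g,.038,83)
im,d,m=cap('scene');cv2.imwrite('pics/s6.png',cv2.resize(im[150:390,280:520],None,fx=2.5,fy=2.5,interpolation=cv2.INTER_CUBIC))"
```

```text
t 32.9 rot [ 0.008 -0.002 -0.   ] shift final axes [-3.5 -3.4  1.9] now axes [-3.5 -3.4  1.9] w -0.0024206435888526794 F [-0.3 -0.6  0.7]
```

View pics/s6.png

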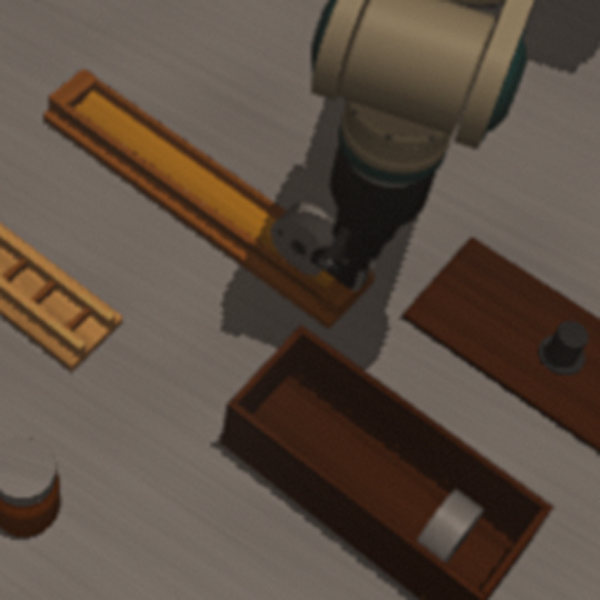

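Wheel 1 stands in the case at (450,525) in the crop, and wheel 2 is in the groove at (300,238) with the fingers behind it. Push.

>>> servo_tool([
  [-6, -3.4, 1, 0.008, 0, 0, 0],
  [-6, 0, 0, 0, 0, 0, 0],
  [-5, 0, 0, 0, 0, 0, 0],
  [-5, 0, 0, 0, 0, 0, 0],
  [-5, 0, 0, 0, 0, 0, 0],
  [-5, 0, 0, 0, 0, 0, 0],
  [-5, 0, 0, 0, 0, 0, 0],
])

```text
t: 33.65
eef_pos: [0.4798, 0.0998, 0.0468]
tcp_rot: [[0.122, 0.992, 0.016], [0.992, -0.122, 0.021], [0.023, 0.013, -1.0]]
contact_force: [-2.8, 10.8, 11.5]
width: -0.003
```

>>> servo_tool([
  [-4, 0, 0, 0, 0, 0, 0],
  [-4, 0, 0, 0, 0, 0, 0],
  [-4, 0, 0, 0, 0, 0, 0],
  [-4, 0, 0, 0, 0, 0, 0],
])

```text
t: 34.05
eef_pos: [0.4817, 0.0896, 0.0548]
tcp_rot: [[0.12, 0.992, 0.028], [0.992, -0.121, 0.037], [0.041, 0.023, -0.999]]
contact_force: [-1.7, 6.7, 10.5]
width: 0.003
```

>>> servo_tool([
  [-4, 0, 0, 0, 0, 0, 0],
  [-4, 0, 0, 0, 0, 0, 0],
  [-4, 0, 0, 0, 0, 0, 0],
  [-4, 0, 0, 0, 0, 0, 0],
])

```text
t: 34.45
eef_pos: [0.4843, 0.077, 0.0624]
tcp_rot: [[0.118, 0.992, 0.043], [0.992, -0.12, 0.049], [0.053, 0.036, -0.998]]
contact_force: [-0.5, 4.2, 8.1]
width: 0.001
```

>>> servo_tool([
  [-4, 0, 0, 0, 0, 0, 0],
  [-4, 0, 0, 0, 0, 0, 0],
  [-4, 0, 0, 0, 0, 0, 0],
  [-4, 0, 0, 0, 0, 0, 0],
])

```text
t: 34.85
eef_pos: [0.4872, 0.0616, 0.0688]
tcp_rot: [[0.117, 0.991, 0.058], [0.991, -0.12, 0.054], [0.06, 0.051, -0.997]]
contact_force: [1.4, 1.5, 5.9]
width: -0.001
```

The force built to about 11 N with lift, and the fingers rode up the wheel instead of rolling it. I'll lift clear and look.

>>> servo_tool([
  [0, 0, -20, -0.05, 0.06, 0, 0],
  [30, 0, -30, 0, 0, 0, 0],
  [40, -5, -10, 0, 0, 0, 0],
  [40, 0, 0, 0, 0, 0, 0],
  [0, 0, 0, 0, 0, 0, 0],
])

```text
t: 35.35
eef_pos: [0.4892, 0.1647, 0.1444]
tcp_rot: [[0.118, 0.986, 0.118], [0.985, -0.131, 0.109], [0.123, 0.104, -0.987]]
contact_force: [-0.8, 0.5, 0.6]
width: -0.002
```

```bash
python3 -c "
from h import *
im,d,m=cap('scene');im2,d2,m2=cap('top')
a=cv2.resize(im[195:285,330:430],None,fx=4,fy=4,interpolation=cv2.INTER_CUBIC)
b=cv2.resize(im2[245:305,230:330],None,fx=4,fy=4,interpolation=cv2.INTER_CUBIC)
o=np.zeros((360,800,3),np.uint8);o[:,:400]=a;o[:240,400:]=b;cv2.imwrite('pics/s7.png',o)
for q in(cloud(m,d).reshape(-1,3),cloud(m2,d2).reshape(-1,3)):
  a=q[(q[:,0]>.42)&(q[:,0]<.51)&(q[:,1]>-.1)&(q[:,1]<.13)&(q[:,2]>.045)&(q[:,2]<.09)];print(len(a),np.percentile(a,[2,50,98],axis=0).round(4))
target(.48,.16,.15,83)"
```

```text
369 [[0.4634 0.0083 0.0464]
 [0.4784 0.039  0.068 ]
 [0.4891 0.0637 0.0771]]
321 [[0.4542 0.0037 0.047 ]
 [0.4696 0.0296 0.0677]
 [0.4863 0.0591 0.0781]]
t 35.45 rot [ 0.102 -0.121 -0.006] shift final axes [-2.9 -8.4 -7. ] now axes [-2.1 -7.6 -8.2] w -0.00019533156312647728 F [ 0.4 -0.4  0.1]
```

View pics/s7.png

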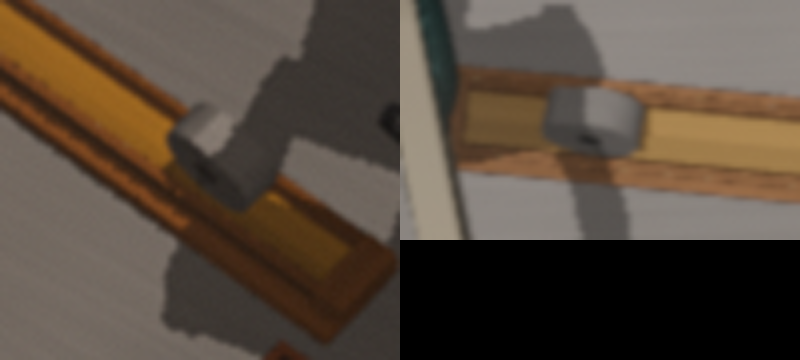

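```bash
python3 - <<'E'
from h import *
from scipy.optimize import least_squares
def ana(Q,o,yaw,y0,y1,n):
    a=np.radians(yaw);ex=np.array([np.cos(a),np.sin(a)]);ey=np.array([-np.sin(a),np.cos(a)])
    q=Q.reshape(-1,3);r=q[:,:2]-np.array(o);X=r@ex;Y=r@ey
    k=(abs(X)<.03)&(Y>y0)&(Y<y1)&(q[:,2]>.036)&(q[:,2]<.09);X,Y,Z=X[k],Y[k],q[k,2]
    # upper envelope per Y bin = rim
    out=[]
    for b in np.arange(y0,y1,.003):
        s=(Y>=b)&(Y<b+.003)
        if s.sum()>3: out.append((b+.0015,np.percentile(Z[s],90)))
    out=np.array(out);print(n,'N',k.sum(),'X',np.percentile(X,[3,50,97]).round(4));print((out*1000).round(1).tolist())
for n in('scene','top'):
    Qs=[]
    for i in range(6):
        _,d,m=cap(n);Qs.append(cloud(m,d))
    Q=np.mean(Qs,0)
    ana(Q,(.4595,-.0327),-7,.0,.14,n+' groove wheel'); ana(Q,(.625,-.1733),-6.5,-.08,.005,n+' rack wheel3')
im,_,m=cap('scene');c=proj(m,[.467,.028,.046]).ravel();print(c)
u,v=c.astype(int);z=im[v-32:v+32,u-40:u+40].astype(float);z=255*((z/255)**.55)
cv2.imwrite('pics/s8.png',cv2.resize(z.clip(0,255).astype(np.uint8),None,fx=8,fy=8,interpolation=cv2.INTER_CUBIC))
E
```

```text
scene groove wheel N 406 X [-0.0039  0.0112  0.0191]
[[31.5, 40.3], [40.5, 53.2], [43.5, 67.6], [46.5, 69.7], [49.5, 72.8], [52.5, 74.7], [55.5, 75.6], [58.5, 77.8], [61.5, 77.2], [64.5, 76.2], [67.5, 75.8], [70.5, 74.0], [73.5, 73.6], [76.5, 72.6], [79.5, 71.5], [82.5, 70.7], [85.5, 69.6], [88.5, 70.0], [91.5, 66.9], [94.5, 62.8], [97.5, 56.2]]
scene rack wheel3 N 427 X [-0.0115  0.0061  0.0118]
[[-60.5, 58.3], [-57.5, 67.9], [-54.5, 70.1], [-51.5, 72.4], [-48.5, 74.3], [-45.5, 74.9], [-42.5, 75.7], [-39.5, 76.6], [-36.5, 76.9], [-33.5, 77.0], [-30.5, 76.4], [-27.5, 76.5], [-24.5, 74.0], [-21.5, 73.3], [-18.5, 71.8], [-15.5, 68.9], [-12.5, 65.7], [-9.5, 62.0], [-6.5, 53.7]]
top groove wheel N 333 X [-0.0122  0.0018  0.0179]
[[37.5, 59.6], [40.5, 63.8], [43.5, 68.8], [46.5, 71.1], [49.5, 73.5], [52.5, 75.0], [55.5, 75.8], [58.5, 76.5], [61.5, 76.3], [64.5, 74.4], [67.5, 74.7], [70.5, 73.7], [73.5, 72.2], [76.5, 70.3], [79.5, 70.4], [82.5, 68.9], [85.5, 68.4], [88.5, 67.7], [91.5, 63.4], [94.5, 60.3]]
top rack wheel3 N 269 X [-0.013  -0.0041  0.0109]
[[-60.5, 64.1], [-57.5, 67.5], [-54.5, 70.3], [-51.5, 72.7], [-48.5, 73.6], [-45.5, 74.1], [-42.5, 75.1], [-39.5, 76.5], [-36.5, 76.5], [-33.5, 76.5], [-30.5, 76.1], [-27.5, 75.5], [-24.5, 74.8], [-21.5, 73.4], [-18.5, 71.7], [-15.5, 69.5], [-12.5, 65.4], [-9.5, 60.9]]
[382.78720785 232.45947756]
```

View pics/s8.png

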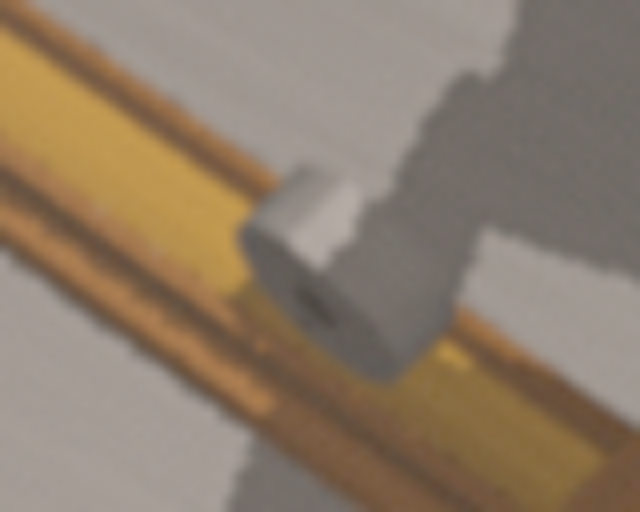

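The rim profile is clear. Wheel 2 has rolled about 46 mm and now stands at groove y≈66, with its flat about 17° from straight up, towards the pusher. The flat's corner had caught the fingers and lifted them. About 100 mm more rolling is needed, so I'll re-approach on its round rear, first levelling the tool.

>>> servo_tool([
  [0, 0, 0, 0.102, -0.121, -0.006, 0],
  [0, 0, 0, 0, 0, 0, 0],
])

```text
t: 36.3
eef_pos: [0.4871, 0.1607, 0.1405]
tcp_rot: [[0.124, 0.992, -0.002], [0.992, -0.124, 0.002], [0.001, -0.002, -1.0]]
contact_force: [-0.4, 0.5, -0.4]
width: 0.002
```

```bash
python3 -c "
from h import *
g=inframe((.4595,-.0327),-7,.135)
target(*g,.04,83)"
```

```text
t 36.3 rot [-0.002 -0.001 -0.002] shift final axes [-60.3  -3.8 100.5] now axes [-60.5  -3.4 100.4] w 0.0016546629118488864 F [-0.4  0.5 -0.4]
```

>>> servo_tool([
  [-15, -1, 15, 0, 0, 0, 0],
  [-25, -2, 30, 0, 0, 0, 0],
  [-15, -1, 28, 0, 0, 0, 0],
  [-5, 0, 15, 0, 0, 0, 0],
  [0, 0, 8, 0, 0, 0, 0],
  [0, 0, 0, 0, 0, 0, 0],
  [0, 0, 0, 0, 0, 0, 0],
])

```text
t: 37.0
eef_pos: [0.4773, 0.1019, 0.0435]
tcp_rot: [[0.122, 0.992, 0.013], [0.992, -0.122, 0.011], [0.012, 0.012, -1.0]]
contact_force: [-0.5, 0.6, -0.2]
width: -0.003
```

```bash
python3 -c "
from h import *
g=inframe((.4595,-.0327),-7,.11)
target(*g,.04,83)"
```

```text
t 37.0 rot [ 0.012 -0.012 -0.   ] shift final axes [-25.8  -1.3   3.5] now axes [-25.8  -1.3   3.2] w -0.002729114276672353 F [-0.5  0.6 -0.2]
```

Push in monitored short steps.

>>> servo_tool([
  [-5, -1, 3, 0.012, -0.012, 0, 0],
  [-5, 0, 0, 0, 0, 0, 0],
  [-5, 0, 0, 0, 0, 0, 0],
  [-5, 0, 0, 0, 0, 0, 0],
  [-4, 0, 0, 0, 0, 0, 0],
  [-4, 0, 0, 0, 0, 0, 0],
])

```text
t: 37.6
eef_pos: [0.4749, 0.0736, 0.0437]
tcp_rot: [[0.12, 0.993, 0.006], [0.993, -0.12, 0.001], [0.002, 0.006, -1.0]]
contact_force: [-0.1, 0.5, 1.1]
width: -0.002
```

>>> servo_tool([
  [-4, 0, 0, 0, 0, 0, 0],
  [-4, 0, 0, 0, 0, 0, 0],
  [-4, 0, 0, 0, 0, 0, 0],
])

```text
t: 37.9
eef_pos: [0.4737, 0.0608, 0.0442]
tcp_rot: [[0.12, 0.993, 0.007], [0.993, -0.12, 0.002], [0.003, 0.007, -1.0]]
contact_force: [-0.4, 0.5, 0.6]
width: -0.003
```

>>> servo_tool([
  [-4, -1.5, 2, 0.007, -0.002, 0.002, 0],
  [-4, -1, 2, 0, 0, 0, 0],
  [-4, 0, 0, 0, 0, 0, 0],
  [-4, 0, 0, 0, 0, 0, 0],
  [-4, 0, 0, 0, 0, 0, 0],
  [-4, 0, 0, 0, 0, 0, 0],
  [-4, 0, 0, 0, 0, 0, 0],
  [-4, 0, 0, 0, 0, 0, 0],
])

```text
t: 38.7
eef_pos: [0.4666, 0.0265, 0.0395]
tcp_rot: [[0.122, 0.992, -0.002], [0.992, -0.122, 0.0], [0.0, -0.002, -1.0]]
contact_force: [0.6, 0.3, 1.0]
width: -0.003
```

>>> servo_tool([
  [-4, 0, 0, 0, 0, 0, 0],
  [-4, 0, 0, 0, 0, 0, 0],
  [-4, 0, 0, 0, 0, 0, 0],
  [-4, 0, 0, 0, 0, 0, 0],
])

```text
t: 39.1
eef_pos: [0.4644, 0.009, 0.0395]
tcp_rot: [[0.122, 0.992, -0.002], [0.992, -0.122, 0.0], [0.0, -0.002, -1.0]]
contact_force: [0.2, 0.7, 1.3]
width: 0.003
```

>>> servo_tool([
  [-4, 0, 0, 0, 0, 0, 0],
  [-4, 0, 0, 0, 0, 0, 0],
  [-4, 0, 0, 0, 0, 0, 0],
  [-4, 0, 0, 0, 0, 0, 0],
])

```text
t: 39.5
eef_pos: [0.4622, -0.0083, 0.0395]
tcp_rot: [[0.122, 0.992, -0.002], [0.992, -0.122, 0.0], [0.0, -0.002, -1.0]]
contact_force: [-0.3, 0.8, 0.5]
width: -0.001
```

>>> servo_tool([
  [-4, 0, 0, 0, 0, 0, 0],
  [-4, 0, 0, 0, 0, 0, 0],
  [-4, 0, 0, 0, 0, 0, 0],
  [-4, 0, 0, 0, 0, 0, 0],
])

```text
t: 39.9
eef_pos: [0.4599, -0.0258, 0.0393]
tcp_rot: [[0.123, 0.992, -0.002], [0.992, -0.123, -0.0], [-0.0, -0.002, -1.0]]
contact_force: [1.9, 3.9, 1.9]
width: -0.001
```

>>> servo_tool([
  [-4, 0, 0, 0, 0, 0, 0],
  [-4, 0, 0, 0, 0, 0, 0],
])

```text
t: 40.1
eef_pos: [0.4601, -0.0328, 0.0403]
tcp_rot: [[0.122, 0.993, 0.001], [0.992, -0.122, 0.004], [0.004, 0.001, -1.0]]
contact_force: [1.2, 5.3, 0.9]
width: 0.001
```

>>> servo_tool([
  [-3, 0, 0, 0, 0, 0, 0],
  [-3, 0, 0, 0, 0, 0, 0],
])

```text
t: 40.3
eef_pos: [0.4604, -0.0378, 0.0411]
tcp_rot: [[0.122, 0.993, 0.004], [0.993, -0.122, 0.007], [0.007, 0.003, -1.0]]
contact_force: [0.6, 5.2, 1.5]
width: -0.0
```

The push holds at 5.2 N, and the position is where the rim profile predicted the flat would come down. So wheel 2 has settled; back off and straddle it.

>>> servo_tool([
  [8, 0, 0, -0.003, -0.007, 0, 0],
  [0, 0, 0, 0, 0, 0, 30],
  [0, 0, 0, 0, 0, 0, 46],
  [0, 0, 0, 0, 0, 0, 46],
  [0, 0, 0, 0, 0, 0, 46],
  [-12, 0, 0, 0, 0, 0, 46],
  [-16, 0, 1, 0, 0, 0, 46],
  [-12, 0, 2, 0, 0, 0, 46],
  [-4, 0, 1, 0, 0, 0, 46],
  [0, 0, 0, 0, 0, 0, 46],
])

```text
t: 41.3
eef_pos: [0.4549, -0.0774, 0.0366]
tcp_rot: [[0.122, 0.993, 0.005], [0.993, -0.122, -0.003], [-0.002, 0.005, -1.0]]
contact_force: [0.6, -0.7, 1.3]
width: 0.54
```

```bash
python3 -c "
from h import *
target(.4548,-.0785,.0345,83)"
```

```text
t 41.3 rot [ 0.005  0.002 -0.   ] shift final axes [-1.1 -0.   2.1] now axes [-1.1 -0.   2.1] w 0.5401906297359723 F [ 0.6 -0.7  1.3]
```

>>> servo_tool([
  [-1, 0, 2, 0.005, 0.002, 0, 46],
  [0, 0, 0, 0, 0, 0, 20],
  [0, 0, 0, 0, 0, 0, 20],
  [0, 0, 0, 0, 0, 0, 20],
  [0, 0, 0, 0, 0, 0, 20],
  [0, 0, 0, 0, 0, 0, 20],
  [0, 0, 0, 0, 0, 0, 20],
])

```text
t: 42.0
eef_pos: [0.4538, -0.0781, 0.0345]
tcp_rot: [[0.121, 0.993, -0.004], [0.993, -0.121, -0.001], [-0.002, -0.004, -1.0]]
contact_force: [-1.2, -1.8, 0.6]
width: 0.273
```

>>> servo_tool([
  [0, 0, -8, 0, 0, 0, 20],
  [0, 0, -16, 0, 0, 0, 20],
  [0, 0, -20, 0, 0, 0, 20],
  [0, 0, -20, 0, 0, -0.132, 20],
  [0, 0, -20, 0, 0, -0.132, 20],
  [0, 0, -8, 0, 0, -0.132, 20],
  [0, 0, 0, 0, 0, -0.132, 20],
  [0, 0, 0, 0, 0, -0.132, 20],
  [0, 0, 0, 0, 0, -0.132, 20],
  [0, 0, 0, 0, 0, -0.132, 20],
  [0, 0, 0, 0, 0, -0.132, 20],
  [0, 0, 0, 0, 0, -0.132, 20],
  [0, 0, 0, 0, 0, -0.132, 20],
  [0, 0, 0, 0, 0, -0.132, 20],
  [0, 0, 0, 0, 0, -0.07, 20],
  [0, 0, 0, 0, 0, 0, 20],
  [0, 0, 0, 0, 0, 0, 20],
])

```text
t: 43.7
eef_pos: [0.4465, -0.0703, 0.1226]
tcp_rot: [[-0.994, 0.103, -0.027], [0.103, 0.995, 0.016], [0.028, 0.013, -1.0]]
contact_force: [0.0, 0.3, -4.3]
width: 0.274
```

```bash
python3 -c "
from h import *
target(.6212,.232,.12,173.9)"
```

```text
t 43.7 rot [ 0.013 -0.028  0.003] shift final axes [-141.6  319.1    2.6] now axes [-142.6  318.7    2.8] w 0.2736710772405966 F [ 0.   0.3 -4.3]
```

>>> servo_tool([
  [0, 0, 0, 0.013, -0.028, 0.003, 20],
  [-7, 16, 0, 0, 0, 0, 20],
  [-14, 31, 0, 0, 0, 0, 20],
  [-17, 39, 0, 0, 0, 0, 20],
  [-18, 41, 0, 0, 0, 0, 20],
  [-18, 41, 0, 0, 0, 0, 20],
  [-18, 41, 0, 0, 0, 0, 20],
  [-17, 39, 0, 0, 0, 0, 20],
  [-14, 31, 0, 0, 0, 0, 20],
  [-8, 20, 0, 0, 0, 0, 20],
  [-4, 10, 0, 0, 0, 0, 20],
  [0, 0, 0, 0, 0, 0, 20],
  [0, 0, 0, 0, 0, 0, 20],
])

```text
t: 45.0
eef_pos: [0.6196, 0.2347, 0.1193]
tcp_rot: [[-0.992, 0.126, 0.01], [0.126, 0.992, -0.004], [-0.01, -0.003, -1.0]]
contact_force: [-0.0, -0.7, -4.2]
width: 0.276
```

```bash
python3 -c "
from h import *
target(.6212,.232,.023,173.9)"
```

```text
t 45.0 rot [-0.003  0.01  -0.02 ] shift final axes [-1.9 -2.6 96.3] now axes [-1.  -2.2 96.3] w 0.27592617126076674 F [-0.  -0.7 -4.2]
```

>>> servo_tool([
  [-1, -2.2, 5, -0.003, 0.01, -0.02, 20],
  [0, 0, 15, 0, 0, 0, 20],
  [0, 0, 20, 0, 0, 0, 20],
  [0, 0, 10, 0, 0, 0, 20],
  [0, 0, 0, 0, 0, 0, 20],
])

```text
t: 45.5
eef_pos: [0.6193, 0.2285, 0.065]
tcp_rot: [[-0.994, 0.109, -0.002], [0.109, 0.994, -0.001], [0.002, -0.001, -1.0]]
contact_force: [-0.0, -0.1, -5.2]
width: 0.273
```

```bash
python3 -c "
from h import *
target(.6212,.232,.023,173.9)"
```

```text
t 45.5 rot [-0.001 -0.002 -0.003] shift final axes [-1.5  3.6 42. ] now axes [-1.6  3.7 41.9] w 0.27324552252745626 F [-0.  -0.1 -5.2]
```

>>> servo_tool([
  [-1, 3.6, 8, 0, -0.002, -0.003, 20],
  [0, 0, 12, 0, 0, 0, 20],
  [0, 0, 12, 0, 0, 0, 20],
  [0, 0, 6, 0, 0, 0, 20],
  [0, 0, 3, 0, 0, 0, 20],
  [0, 0, 1.5, 0, 0, 0, 20],
  [0, 0, 0, 0, 0, 0, 20],
])

```text
t: 46.2
eef_pos: [0.622, 0.2323, 0.0228]
tcp_rot: [[-0.994, 0.107, 0.003], [0.107, 0.994, -0.0], [-0.003, 0.0, -1.0]]
contact_force: [0.4, 0.0, -6.4]
width: 0.27
```

>>> servo_tool([
  [0, 0, 1.5, 0, 0, 0, 20],
  [0, 0, 1.5, 0, 0, 0, 20],
])

```text
t: 46.4
eef_pos: [0.6227, 0.2325, 0.0221]
tcp_rot: [[-0.994, 0.107, 0.005], [0.107, 0.994, 0.0], [-0.005, 0.001, -1.0]]
contact_force: [-9.0, -3.5, 8.8]
width: 0.272
```

Down at 22.1 mm; 22.0 was expected. Release, rise, and turn back.

>>> servo_tool([
  [0, 0, -0.5, 0, 0, 0, 28],
  [0, 0, 0, 0, 0, 0, 38],
  [0, 0, 0, 0, 0, 0, 40],
  [0, 0, 0, 0, 0, 0, 40],
  [0, 0, -15, 0, 0, 0, 40],
  [0, 0, -30, 0, 0, 0, 40],
  [0, 0, -30, 0, 0, 0, 40],
  [0, 0, -20, 0, 0, 0, 45],
  [0, 0, 0, 0, 0, 0.13, 45],
  [0, 0, 0, 0, 0, 0.13, 45],
  [0, 0, 0, 0, 0, 0.13, 45],
  [0, 0, 0, 0, 0, 0.13, 45],
  [0, 0, 0, 0, 0, 0.13, 45],
  [0, 0, 0, 0, 0, 0.13, 45],
  [0, 0, 0, 0, 0, 0.13, 45],
  [0, 0, 0, 0, 0, 0.13, 45],
  [0, 0, 0, 0, 0, 0.13, 45],
  [0, 0, 0, 0, 0, 0.13, 45],
  [0, 0, 0, 0, 0, 0.13, 45],
  [0, 0, 0, 0, 0, 0.1, 45],
])

```text
t: 48.4
eef_pos: [0.6271, 0.234, 0.1468]
tcp_rot: [[0.128, 0.991, 0.033], [0.992, -0.128, 0.009], [0.013, 0.031, -0.999]]
contact_force: [0.0, -0.1, -0.6]
width: 0.529
```

```bash
python3 -c "
from h import *
target(.6208,-.2101,.12,83.5)"
```

```text
t 48.4 rot [ 0.031 -0.013 -0.015] shift final axes [-442.    44.    26.8] now axes [-441.6   49.8   22.6] w 0.5285306845149532 F [ 0.  -0.1 -0.6]
```

>>> servo_tool([
  [0, 0, 0, 0.031, -0.013, -0.015, 45],
  [-18, 1, 2, 0, 0, 0, 45],
  [-34, 3, 2, 0, 0, 0, 45],
  [-43, 4, 2, 0, 0, 0, 45],
  [-43, 4, 2, 0, 0, 0, 45],
  [-43, 4, 2, 0, 0, 0, 45],
  [-43, 4, 2, 0, 0, 0, 45],
  [-43, 4, 2, 0, 0, 0, 45],
  [-43, 4, 2, 0, 0, 0, 45],
  [-42, 4, 2, 0, 0, 0, 45],
  [-36, 3, 2, 0, 0, 0, 45],
  [-24, 2, 2, 0, 0, 0, 45],
  [-12, 1, 2, 0, 0, 0, 45],
  [-5, 0, 0, 0, 0, 0, 45],
  [0, 0, 0, 0, 0, 0, 45],
  [0, 0, 0, 0, 0, 0, 45],
])

```text
t: 50.0
eef_pos: [0.6119, -0.2209, 0.1362]
tcp_rot: [[0.118, 0.993, 0.021], [0.993, -0.117, -0.004], [-0.002, 0.021, -1.0]]
contact_force: [-0.3, 0.6, 0.1]
width: 0.527
```

```bash
python3 -c "
from h import *
target(.6208,-.2101,.034,83.5)"
```

```text
t 50.0 rot [ 0.021  0.002 -0.004] shift final axes [ 11.7   7.7 102.2] now axes [ 11.9   5.4 102.3] w 0.5272998052592622 F [-0.3  0.6  0.1]
```

>>> servo_tool([
  [11, 6, 0, 0.021, 0.002, -0.004, 45],
  [0, 1, 20, 0, 0, 0, 45],
  [0, 0, 20, 0, 0, 0, 45],
  [0, 0, 0, 0, 0, 0, 45],
  [0, 0, 0, 0, 0, 0, 45],
])

```text
t: 50.5
eef_pos: [0.6226, -0.2038, 0.0982]
tcp_rot: [[0.105, 0.994, 0.003], [0.994, -0.105, 0.0], [0.001, 0.003, -1.0]]
contact_force: [0.6, 0.3, 1.5]
width: 0.526
```

```bash
python3 -c "
from h import *
target(.6208,-.2101,.034,83.5)"
```

```text
t 50.5 rot [ 0.003 -0.001  0.008] shift final axes [-6.5 -1.1 64.2] now axes [-6.5 -1.3 64.2] w 0.5259697122583141 F [0.6 0.3 1.5]
```

>>> servo_tool([
  [-6.5, -1.3, 8, 0.003, 0, 0.008, 45],
  [0, 0, 15, 0, 0, 0, 45],
  [0, 0, 15, 0, 0, 0, 45],
  [0, 0, 13, 0, 0, 0, 45],
  [0, 0, 8, 0, 0, 0, 45],
  [0, 0, 2, 0, 0, 0, 45],
  [0, 0, 0, 0, 0, 0, 45],
])

```text
t: 51.2
eef_pos: [0.6208, -0.2102, 0.0334]
tcp_rot: [[0.113, 0.994, 0.001], [0.994, -0.113, 0.0], [0.0, 0.001, -1.0]]
contact_force: [0.6, -0.6, 0.7]
width: 0.522
```

>>> servo_tool([
  [0, 0, 0, 0, 0, 0, 20],
  [0, 0, 0, 0, 0, 0, 20],
  [0, 0, 0, 0, 0, 0, 20],
  [0, 0, 0, 0, 0, 0, 20],
  [0, 0, 0, 0, 0, 0, 20],
  [0, 0, 0, 0, 0, 0, 20],
])

```text
t: 51.8
eef_pos: [0.621, -0.2103, 0.0341]
tcp_rot: [[0.113, 0.994, 0.001], [0.994, -0.113, -0.0], [0.0, 0.001, -1.0]]
contact_force: [0.1, -0.5, -1.8]
width: 0.276
```

```bash
python3 -c "
from h import *
g=inframe((.4595,-.0327),-7,.112)
target(*g,.09,83)"
```

```text
t 51.8 rot [ 0.001 -0.     0.009] shift final axes [ 268.6 -181.9  -55.9] now axes [ 270.2 -179.4  -56.1] w 0.2761338553710402 F [ 0.1 -0.5 -1.8]
```

>>> servo_tool([
  [0, 0, -8, 0, 0, 0, 20],
  [0, 0, -20, 0, 0, 0, 20],
  [0, 0, -22, 0, 0, 0, 20],
  [10, -6, -8, 0, 0, 0.009, 20],
  [24, -15, 0, 0, 0, 0, 20],
  [36, -24, 0, 0, 0, 0, 20],
  [40, -26, 0, 0, 0, 0, 20],
  [40, -26, 0, 0, 0, 0, 20],
  [40, -26, 0, 0, 0, 0, 20],
  [32, -21, 0, 0, 0, 0, 20],
  [20, -13, 0, 0, 0, 0, 20],
  [12, -8, 0, 0, 0, 0, 20],
  [8, -5, 0, 0, 0, 0, 20],
  [0, 0, 0, 0, 0, 0, 20],
  [0, 0, 0, 0, 0, 0, 20],
])

```text
t: 53.3
eef_pos: [0.4699, 0.0864, 0.0892]
tcp_rot: [[0.125, 0.992, -0.008], [0.992, -0.125, 0.005], [0.004, -0.008, -1.0]]
contact_force: [0.2, 0.1, -4.4]
width: 0.277
```

```bash
python3 -c "
from h import *
g=inframe((.4595,-.0327),-7,.112)
target(*g,.036,83)"
```

```text
t 53.3 rot [-0.008 -0.004 -0.003] shift final axes [-7.5  4.2 53.2] now axes [-7.7  4.7 53.2] w 0.2769867673106646 F [ 0.2  0.1 -4.4]
```

>>> servo_tool([
  [-7, 4, 6, -0.008, -0.004, -0.003, 20],
  [0, 0, 10, 0, 0, 0, 20],
  [0, 0, 10, 0, 0, 0, 20],
  [0, 0, 5, 0, 0, 0, 20],
  [0, 0, 0, 0, 0, 0, 20],
])

```text
t: 53.8
eef_pos: [0.4735, 0.0755, 0.0541]
tcp_rot: [[0.126, 0.992, -0.002], [0.992, -0.126, -0.002], [-0.002, -0.001, -1.0]]
contact_force: [-0.5, -0.1, -5.2]
width: 0.275
```

```bash
python3 -c "
from h import *
g=inframe((.4595,-.0327),-7,.112)
target(*g,.036,83)"
```

```text
t 53.8 rot [-0.001  0.002 -0.005] shift final axes [ 2.9 -0.7 18.1] now axes [ 2.9 -0.7 18.1] w 0.27498939552169 F [-0.5 -0.1 -5.2]
```

>>> servo_tool([
  [2.9, -0.7, 7, 0, 0.002, -0.005, 20],
  [0, 0, 6, 0, 0, 0, 20],
  [0, 0, 3, 0, 0, 0, 20],
  [0, 0, 1, 0, 0, 0, 20],
  [0, 0, 1, 0, 0, 0, 20],
  [0, 0, 0, 0, 0, 0, 20],
])

```text
t: 54.4
eef_pos: [0.4736, 0.0789, 0.0359]
tcp_rot: [[0.121, 0.993, -0.001], [0.993, -0.121, 0.0], [0.0, -0.001, -1.0]]
contact_force: [-2.9, -0.6, -4.3]
width: 0.274
```

>>> servo_tool([
  [0, 0, 1, 0, 0, 0, 20],
  [0, 0, 0, 0, 0, 0, 28],
  [0, 0, 0, 0, 0, 0, 35],
  [0, 0, 0, 0, 0, 0, 45],
  [0, 0, 0, 0, 0, 0, 45],
  [10, 0, -1, 0, 0, 0, 45],
  [20, 0, 0, 0, 0, 0, 45],
  [16, 0, 0, 0, 0, 0, 45],
  [4, 0, 0, 0, 0, 0, 45],
  [0, 0, 0, 0, 0, 0, 20],
  [0, 0, 0, 0, 0, 0, 0],
  [0, 0, 0, 0, 0, 0, 0],
  [0, 0, 0, 0, 0, 0, 0],
  [0, 0, 0, 0, 0, 0, 0],
])

```text
t: 55.8
eef_pos: [0.4831, 0.131, 0.0393]
tcp_rot: [[0.123, 0.992, 0.008], [0.992, -0.123, 0.001], [0.002, 0.008, -1.0]]
contact_force: [-0.2, 0.0, -0.6]
width: -0.001
```

```bash
cat >> h.py <<'E'
def rim(n,o=(.4595,-.0327),yaw=-7,y0=-.14,y1=.15):
    Q=np.mean([cloud(m,d) for _,d,m in [cap(n) for _ in range(4)]],0)
    a=np.radians(yaw);ex=np.array([np.cos(a),np.sin(a)]);ey=np.array([-np.sin(a),np.cos(a)])
    q=Q.reshape(-1,3);r=q[:,:2]-np.array(o);X=r@ex;Y=r@ey
    k=(abs(X)<.02)&(Y>y0)&(Y<y1)&(q[:,2]>.045)&(q[:,2]<.1);X,Y,Z=X[k],Y[k],q[k,2]
    print(n,[(round(1000*b+1.5,1),round(1000*np.percentile(Z[s],90),1)) for b in np.arange(y0,y1,.003) if (s:=(Y>=b)&(Y<b+.003)).sum()>3])
E
python3 -c "
from h import *
g=inframe((.4595,-.0327),-7,.112+.05)
target(*g,.038,83)
rim('scene');rim('top')"
```

```text
t 55.8 rot [ 0.008 -0.002 -0.001] shift final axes [-3.4 -3.5  1.3] now axes [-3.4 -3.5  1.2] w -0.0013652199891732197 F [-0.2  0.  -0.6]
scene [(np.float64(89.5), np.float64(66.3)), (np.float64(92.5), np.float64(69.3)), (np.float64(95.5), np.float64(71.8)), (np.float64(98.5), np.float64(74.2)), (np.float64(101.5), np.float64(75.5)), (np.float64(104.5), np.float64(76.7)), (np.float64(107.5), np.float64(77.5)), (np.float64(110.5), np.float64(77.8)), (np.float64(113.5), np.float64(77.7)), (np.float64(116.5), np.float64(78.0)), (np.float64(119.5), np.float64(77.7)), (np.float64(122.5), np.float64(76.4)), (np.float64(125.5), np.float64(75.9)), (np.float64(128.5), np.float64(74.7)), (np.float64(131.5), np.float64(73.4)), (np.float64(134.5), np.float64(70.1))]
top [(np.float64(86.5), np.float64(58.1)), (np.float64(89.5), np.float64(67.6)), (np.float64(92.5), np.float64(70.1)), (np.float64(95.5), np.float64(73.1)), (np.float64(98.5), np.float64(74.4)), (np.float64(101.5), np.float64(75.5)), (np.float64(104.5), np.float64(76.4)), (np.float64(107.5), np.float64(76.8)), (np.float64(110.5), np.float64(77.8)), (np.float64(113.5), np.float64(77.8)), (np.float64(116.5), np.float64(77.7)), (np.float64(119.5), np.float64(77.1)), (np.float64(122.5), np.float64(76.3)), (np.float64(125.5), np.float64(74.9))]
```

The top of wheel 3 is round, so its flat is at a side or low down. Push gently while watching z.

>>> servo_tool([
  [-5, -3.5, 2, 0.008, -0.002, 0, 0],
  [-5, 0, 0, 0, 0, 0, 0],
  [-4, 0, 0, 0, 0, 0, 0],
  [-4, 0, 0, 0, 0, 0, 0],
])

```text
t: 56.6
eef_pos: [0.477, 0.1132, 0.0371]
tcp_rot: [[0.121, 0.993, -0.0], [0.993, -0.121, 0.001], [0.001, -0.001, -1.0]]
contact_force: [-0.3, 0.4, 1.2]
width: 0.0
```

>>> servo_tool([
  [-4, 0, 0, 0, 0, 0, 0],
  [-4, 0, 0, 0, 0, 0, 0],
  [-4, 0, 0, 0, 0, 0, 0],
])

```text
t: 56.9
eef_pos: [0.4755, 0.0999, 0.0373]
tcp_rot: [[0.122, 0.993, -0.0], [0.993, -0.122, 0.001], [0.001, -0.0, -1.0]]
contact_force: [0.5, -1.1, -0.1]
width: 0.002
```

Rolling freely. Continue.

>>> servo_tool([
  [-4, 0, 0, 0, 0, 0, 0],
  [-4, 0, 0, 0, 0, 0, 0],
  [-4, 0, 0, 0, 0, 0, 0],
  [-4, 0, 0, 0, 0, 0, 0],
])

```text
t: 57.3
eef_pos: [0.4733, 0.0823, 0.0372]
tcp_rot: [[0.122, 0.993, -0.0], [0.993, -0.122, 0.001], [0.001, -0.0, -1.0]]
contact_force: [-0.0, -0.6, -0.8]
width: 0.001
```

>>> servo_tool([
  [-4, 0, 0, 0, 0, 0, 0],
  [-4, 0, 0, 0, 0, 0, 0],
  [-4, 0, 0, 0, 0, 0, 0],
])

```text
t: 57.6
eef_pos: [0.4719, 0.0703, 0.0374]
tcp_rot: [[0.122, 0.993, 0.0], [0.993, -0.122, 0.003], [0.003, -0.0, -1.0]]
contact_force: [0.1, 5.5, 1.4]
width: 0.002
```

>>> servo_tool([
  [-4, 0, 0, 0, 0, 0, 0],
  [-4, 0, 0, 0, 0, 0, 0],
  [-4, 0, 0, 0, 0, 0, 0],
])

```text
t: 57.9
eef_pos: [0.4709, 0.0596, 0.0383]
tcp_rot: [[0.121, 0.993, 0.002], [0.993, -0.121, 0.007], [0.008, 0.001, -1.0]]
contact_force: [-0.3, 4.9, 1.2]
width: -0.0
```

>>> servo_tool([
  [-4, 0, 0, 0, 0, 0, 0],
  [-4, 0, 0, 0, 0, 0, 0],
  [-4, 0, 0, 0, 0, 0, 0],
])

```text
t: 58.2
eef_pos: [0.4693, 0.0473, 0.0384]
tcp_rot: [[0.121, 0.993, 0.002], [0.993, -0.121, 0.009], [0.009, 0.001, -1.0]]
contact_force: [0.9, 4.7, 1.0]
width: -0.002
```

Settled, with a steady 4.9 N. Back off and straddle.

>>> servo_tool([
  [8, 0, 0, -0.002, -0.009, 0, 0],
  [0, 0, 0, 0, 0, 0, 30],
  [0, 0, 0, 0, 0, 0, 46],
  [0, 0, 0, 0, 0, 0, 46],
  [0, 0, 0, 0, 0, 0, 46],
  [-12, 0, 0, 0, 0, 0, 46],
  [-16, 0, 0, 0, 0, 0, 46],
  [-12, 0, 1, 0, 0, 0, 46],
  [-4, 0, 1, 0, 0, 0, 46],
  [0, 0, 0, 0, 0, 0, 46],
])

```text
t: 59.2
eef_pos: [0.4638, 0.0058, 0.0355]
tcp_rot: [[0.122, 0.993, 0.001], [0.993, -0.122, -0.007], [-0.007, 0.002, -1.0]]
contact_force: [0.5, 0.3, 0.6]
width: 0.539
```

```bash
python3 -c "
from h import *
target(.4643,.0066,.0345,83)"
```

```text
t 59.2 rot [0.002 0.007 0.   ] shift final axes [0.9 0.4 1. ] now axes [0.9 0.4 1. ] w 0.5392344504808564 F [0.5 0.3 0.6]
```

>>> servo_tool([
  [0.9, 0.4, 1, 0.002, 0.007, 0, 46],
  [0, 0, 0, 0, 0, 0, 20],
  [0, 0, 0, 0, 0, 0, 20],
  [0, 0, 0, 0, 0, 0, 20],
  [0, 0, 0, 0, 0, 0, 20],
  [0, 0, 0, 0, 0, 0, 20],
  [0, 0, 0, 0, 0, 0, 20],
])

```text
t: 59.9
eef_pos: [0.4643, 0.0071, 0.0345]
tcp_rot: [[0.121, 0.993, -0.001], [0.993, -0.121, -0.0], [-0.0, -0.001, -1.0]]
contact_force: [-0.1, -1.5, 0.3]
width: 0.275
```

>>> servo_tool([
  [0, 0, -8, 0, 0, 0, 20],
  [0, 0, -16, 0, 0, 0, 20],
  [0, 0, -20, 0, 0, 0, 20],
  [0, 0, -20, 0, 0, -0.132, 20],
  [0, 0, -20, 0, 0, -0.132, 20],
  [0, 0, -8, 0, 0, -0.132, 20],
  [0, 0, 0, 0, 0, -0.132, 20],
  [0, 0, 0, 0, 0, -0.132, 20],
  [0, 0, 0, 0, 0, -0.132, 20],
  [0, 0, 0, 0, 0, -0.132, 20],
  [0, 0, 0, 0, 0, -0.132, 20],
  [0, 0, 0, 0, 0, -0.132, 20],
  [0, 0, 0, 0, 0, -0.132, 20],
  [0, 0, 0, 0, 0, -0.132, 20],
  [0, 0, 0, 0, 0, -0.07, 20],
  [0, 0, 0, 0, 0, 0, 20],
  [0, 0, 0, 0, 0, 0, 20],
])

```text
t: 61.6
eef_pos: [0.4559, 0.0119, 0.1238]
tcp_rot: [[-0.994, 0.105, -0.024], [0.104, 0.994, 0.01], [0.025, 0.007, -1.0]]
contact_force: [0.9, -0.3, -5.5]
width: 0.272
```

```bash
python3 -c "
from h import *
c=inframe((.6212,.232),-6.1,-.066);print(c)
target(*c,.12,173.9)"
```

```text
[0.61418657 0.1663737 ]
t 61.6 rot [ 0.007 -0.025  0.002] shift final axes [-141.   170.4    3.8] now axes [-141.4  170.1    1.4] w 0.27209217671038455 F [ 0.9 -0.3 -5.5]
```

>>> servo_tool([
  [0, 0, 0, 0.007, -0.025, 0.002, 20],
  [-8, 10, 0, 0, 0, 0, 20],
  [-18, 22, 0, 0, 0, 0, 20],
  [-25, 31, 0, 0, 0, 0, 20],
  [-27, 33, 0, 0, 0, 0, 20],
  [-25, 31, 0, 0, 0, 0, 20],
  [-18, 22, 0, 0, 0, 0, 20],
  [-9, 10, 0, 0, 0, 0, 20],
  [-4, 4, 0, 0, 0, 0, 20],
  [0, 0, 0, 0, 0, 0, 20],
  [0, 0, 0, 0, 0, 0, 20],
])

```text
t: 62.7
eef_pos: [0.6139, 0.1708, 0.1208]
tcp_rot: [[-0.993, 0.116, 0.003], [0.116, 0.993, 0.001], [-0.002, 0.001, -1.0]]
contact_force: [-0.0, 0.1, -5.4]
width: 0.274
```

```bash
python3 -c "
from h import *
c=inframe((.6212,.232),-6.1,-.066)
target(*c,.023,173.9)"
```

```text
t 62.7 rot [ 0.001  0.002 -0.01 ] shift final axes [-0.7 -4.4 97.8] now axes [-0.5 -4.4 97.8] w 0.2738734701123866 F [-0.   0.1 -5.4]
```

>>> servo_tool([
  [-0.5, -4.4, 5, 0, 0.002, -0.01, 20],
  [0, 0, 15, 0, 0, 0, 20],
  [0, 0, 20, 0, 0, 0, 20],
  [0, 0, 10, 0, 0, 0, 20],
  [0, 0, 0, 0, 0, 0, 20],
])

```text
t: 63.2
eef_pos: [0.6123, 0.1631, 0.067]
tcp_rot: [[-0.994, 0.109, -0.001], [0.109, 0.994, 0.0], [0.001, 0.0, -1.0]]
contact_force: [0.1, -0.3, -4.7]
width: 0.276
```

```bash
python3 -c "
from h import *
c=inframe((.6212,.232),-6.1,-.066)
target(*c,.023,173.9)"
```

```text
t 63.2 rot [ 0.    -0.001 -0.003] shift final axes [-1.5  3.4 44. ] now axes [-1.5  3.4 44. ] w 0.27609443740770107 F [ 0.1 -0.3 -4.7]
```

>>> servo_tool([
  [-1, 3.4, 8, 0, 0, -0.003, 20],
  [0, 0, 12, 0, 0, 0, 20],
  [0, 0, 12, 0, 0, 0, 20],
  [0, 0, 7, 0, 0, 0, 20],
  [0, 0, 4, 0, 0, 0, 20],
  [0, 0, 1.5, 0, 0, 0, 20],
  [0, 0, 1, 0, 0, 0, 20],
])

```text
t: 63.9
eef_pos: [0.6151, 0.1669, 0.0222]
tcp_rot: [[-0.994, 0.106, 0.003], [0.106, 0.994, 0.001], [-0.003, 0.001, -1.0]]
contact_force: [-4.2, -0.9, 0.8]
width: 0.271
```

>>> servo_tool([
  [0, 0, 1, 0, 0, 0, 20],
  [0, 0, 1, 0, 0, 0, 20],
])

```text
t: 64.1
eef_pos: [0.6152, 0.1669, 0.0222]
tcp_rot: [[-0.994, 0.106, 0.003], [0.106, 0.994, 0.001], [-0.003, 0.001, -1.0]]
contact_force: [-6.6, -1.0, 4.1]
width: 0.277
```

Down at 22.2 mm. Release, rise, turn back, and look.

>>> servo_tool([
  [0, 0, -0.5, 0, 0, 0, 28],
  [0, 0, 0, 0, 0, 0, 38],
  [0, 0, 0, 0, 0, 0, 40],
  [0, 0, 0, 0, 0, 0, 40],
  [0, 0, -15, 0, 0, 0, 40],
  [0, 0, -30, 0, 0, 0, 40],
  [0, 0, -30, 0, 0, 0, 40],
  [0, 0, -20, 0, 0, 0, 50],
  [0, 0, 0, 0, 0, 0.13, 50],
  [0, 0, 0, 0, 0, 0.13, 50],
  [0, 0, 0, 0, 0, 0.13, 50],
  [0, 0, 0, 0, 0, 0.13, 50],
  [0, 0, 0, 0, 0, 0.13, 50],
  [0, 0, 0, 0, 0, 0.13, 50],
  [0, 0, 0, 0, 0, 0.13, 50],
  [0, 0, 0, 0, 0, 0.13, 50],
  [0, 0, 0, 0, 0, 0.13, 50],
  [0, 0, 0, 0, 0, 0.13, 50],
  [0, 0, 0, 0, 0, 0.13, 50],
  [0, 0, 0, 0, 0, 0.1, 50],
])

```text
t: 66.1
eef_pos: [0.6205, 0.168, 0.1466]
tcp_rot: [[0.127, 0.991, 0.032], [0.992, -0.127, 0.007], [0.011, 0.031, -0.999]]
contact_force: [-1.0, 0.3, -0.3]
width: 0.585
```

>>> servo_tool([
  [-40, -30, 0, 0, 0, 0, 50],
  [-40, -30, 0, 0, 0, 0, 50],
  [-40, -30, 0, 0, 0, 0, 50],
  [-20, -15, 0, 0, 0, 0, 50],
  [0, 0, 0, 0, 0, 0, 50],
  [0, 0, 0, 0, 0, 0, 50],
])

```text
t: 66.7
eef_pos: [0.4958, 0.0398, 0.1448]
tcp_rot: [[0.13, 0.991, 0.037], [0.991, -0.13, 0.007], [0.011, 0.036, -0.999]]
contact_force: [-0.7, 0.3, 0.3]
width: 0.585
```

```bash
cat > lid.py <<'E'
from h import *
def reg(Q,x0,x1,y0,y1,z0,z1):
    a=Q.reshape(-1,3);a=a[(a[:,0]>x0)&(a[:,0]<x1)&(a[:,1]>y0)&(a[:,1]<y1)&(a[:,2]>z0)&(a[:,2]<z1)]
    return (len(a),cv2.minAreaRect((a[:,:2]*1000).astype(np.float32))) if len(a)>9 else len(a)
for n in('scene','top'):
    im,d,m=cap(n);Q=cloud(m,d);cv2.imwrite(f'pics/{n}9.png',im)
    print(n,'lid',reg(Q,.32,.53,.15,.46,.0045,.016));print(' knob',reg(Q,.34,.53,.2,.4,.03,.055))
    print(' case rim',reg(Q,.54,.7,.08,.38,.06,.076))
    for y in(-.066,0,.066):
        c=inframe((.6212,.232),-6.1,y);print(' wheel',y,reg(Q,c[0]-.04,c[0]+.04,c[1]-.022,c[1]+.022,.045,.059))
E
python3 lid.py; cp pics/scene9.png pics/v9.png
```

```text
scene lid (4866, ((424.9739685058594, 304.0133056640625), (207.4824676513672, 305.0116271972656), 0.24801580607891083))
 knob (140, ((402.9317321777344, 279.5245666503906), (23.849660873413086, 25.317293167114258), 64.2716064453125))
 case rim (1742, ((620.9522705078125, 232.79180908203125), (232.643310546875, 99.94608306884766), 83.94890594482422))
 wheel -0.066 (207, ((608.3448486328125, 167.53382873535156), (27.09178924560547, 73.4383544921875), 79.80156707763672))
 wheel 0 (212, ((614.6190185546875, 233.97808837890625), (26.07704734802246, 71.38800048828125), 80.48027038574219))
 wheel 0.066 (201, ((623.1712036132812, 299.8399963378906), (25.652835845947266, 74.79820251464844), 80.2072525024414))
top lid (2989, ((428.0799865722656, 324.4891052246094), (209.0997314453125, 267.5250549316406), 1.259183406829834))
 knob (102, ((400.9196472167969, 277.8492126464844), (25.249584197998047, 24.054292678833008), 40.756263732910156))
 case rim (745, ((621.1920166015625, 231.51223754882812), (234.72982788085938, 97.59181213378906), 83.67679595947266))
 wheel -0.066 (74, ((627.4205322265625, 162.9346466064453), (25.133785247802734, 58.67438888549805), 79.38966369628906))
 wheel 0 (166, ((620.7115478515625, 230.6808624267578), (26.134660720825195, 54.63640213012695), 85.13928985595703))
 wheel 0.066 (164, ((637.570068359375, 295.62567138671875), (28.781147003173828, 66.94024658203125), 80.117919921875))
```

View pics/v9.png

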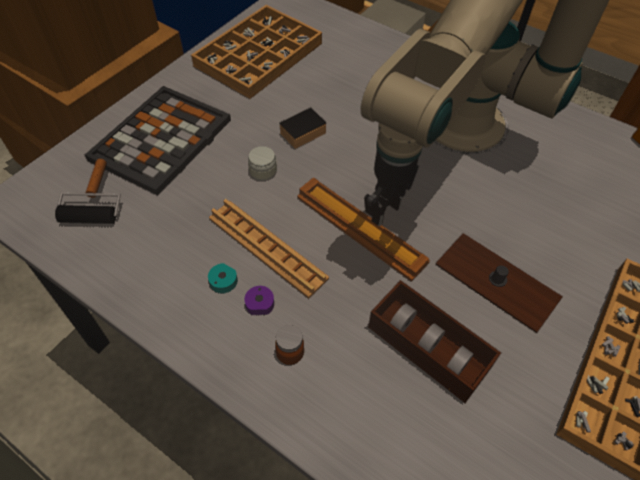

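All three wheels stand in the case at (403,317), (431,337) and (459,360). The rack is empty. The lid on the bench was knocked, and its knob is now near (0.402, 0.279). I'll measure the lid's yaw by colour and check the wheel top heights.

```bash
python3 - <<'E'
from h import *
for n in('scene','top'):
    im=cv2.imread(f'pics/{n}9.png').astype(int);m=bot.camera_model(n)
    c=proj(m,[.402,.279,.008]).ravel().astype(int)
    b,g,r=im[...,0],im[...,1],im[...,2]
    mask=((r>1.5*b)&(r<130)).astype(np.uint8)
    mask=cv2.morphologyEx(mask,cv2.MORPH_OPEN,np.ones((3,3),np.uint8))
    k,lab,st,ce=cv2.connectedComponentsWithStats(mask)
    box=lab[c[1]-25:c[1]+25,c[0]-35:c[0]+35];l=np.bincount(box[box>0]).argmax()
    cn=max(cv2.findContours((lab==l).astype(np.uint8),0,2)[0],key=cv2.contourArea)[:,0]
    W=np.array([atz(m,u,v,.006)[:2]*1000 for u,v in cn],np.float32)
    print(n,cv2.minAreaRect(W),st[l])
    _,d,_=cap(n);q=cloud(m,d).reshape(-1,3)
    for y in(-.066,0,.066):
        o=inframe((.6212,.232),-6.1,y);a=q[(abs(q[:,0]-o[0])<.012)&(abs(q[:,1]-o[1])<.008)];print(y,np.median(a[:,2]).round(4),len(a))
target(.402,.2787,.12,84)
E
```

```text
scene ((402.085205078125, 279.0372314453125), (244.66490173339844, 111.5907974243164), 83.9185562133789) [ 436  234  125   98 4869]
-0.066 0.0605 91
0 0.0609 97
0.066 0.0612 97
top ((403.1802062988281, 292.6361999511719), (212.8317108154297, 106.23123168945312), 83.99276733398438) [ 133  282   84   49 3274]
-0.066 0.0599 34
0 0.06 59
0.066 0.0591 66
t 66.9 rot [ 0.034 -0.011 -0.024] shift final axes [ 227.  -118.5   23.8] now axes [ 223.8 -124.6   22. ] w 0.5875192807172533 F [-0.7  0.  -0. ]
```

Wheel tops read about 60.5 mm, which means they stand on their flats (61.5 expected, 66 if on the round). The lid is at (0.402, 0.279), yaw -6.0°. Fetch it.

>>> servo_tool([
  [0, 0, 0, 0.034, -0.011, -0.024, 50],
  [14, -7, 2, 0, 0, 0, 50],
  [28, -14, 3, 0, 0, 0, 50],
  [38, -20, 3, 0, 0, 0, 50],
  [40, -21, 3, 0, 0, 0, 50],
  [40, -21, 3, 0, 0, 0, 50],
  [32, -16, 3, 0, 0, 0, 50],
  [17, -9, 3, 0, 0, 0, 50],
  [8, -4, 0, 0, 0, 0, 50],
  [3, -1, 0, 0, 0, 0, 50],
  [0, 0, 0, 0, 0, 0, 50],
  [0, 0, 0, 0, 0, 0, 50],
])

```text
t: 68.1
eef_pos: [0.4054, 0.2846, 0.1217]
tcp_rot: [[0.097, 0.995, -0.004], [0.995, -0.097, -0.002], [-0.002, -0.003, -1.0]]
contact_force: [-0.1, 0.1, -0.0]
width: 0.584
```

```bash
python3 -c "
from h import *
target(.402,.2787,.016,84)"
```

```text
t 68.1 rot [-0.003  0.002  0.008] shift final axes [ -6.3  -2.8 105.7] now axes [ -6.   -2.5 105.7] w 0.584204285322513 F [-0.1  0.1 -0. ]
```

>>> servo_tool([
  [-6, -2.5, 5, 0, 0, 0.008, 50],
  [0, 0, 15, 0, 0, 0, 50],
  [0, 0, 20, 0, 0, 0, 50],
  [0, 0, 15, 0, 0, 0, 50],
  [0, 0, 5, 0, 0, 0, 50],
  [0, 0, 0, 0, 0, 0, 50],
])

```text
t: 68.7
eef_pos: [0.4039, 0.2729, 0.0597]
tcp_rot: [[0.115, 0.993, -0.002], [0.993, -0.115, -0.002], [-0.003, -0.002, -1.0]]
contact_force: [-1.0, -0.3, 0.5]
width: 0.585
```

```bash
python3 -c "
from h import *
target(.402,.2787,.016,84)"
```

```text
t 68.7 rot [-0.002  0.003 -0.01 ] shift final axes [ 5.6 -2.5 43.7] now axes [ 5.7 -2.5 43.7] w 0.5849881245090114 F [-1.  -0.3  0.5]
```

>>> servo_tool([
  [5.6, -2.5, 5, 0, 0.003, -0.01, 50],
  [0, 0, 14, 0, 0, 0, 48],
  [0, 0, 13, 0, 0, 0, 45],
  [0, 0, 7, 0, 0, 0, 45],
  [0, 0, 2, 0, 0, 0, 45],
  [0, 0, 0, 0, 0, 0, 45],
  [0, 0, 0, 0, 0, 0, 45],
])

```text
t: 69.4
eef_pos: [0.4027, 0.2792, 0.0165]
tcp_rot: [[0.105, 0.995, 0.0], [0.995, -0.105, 0.002], [0.002, 0.0, -1.0]]
contact_force: [-0.3, 0.2, 0.2]
width: 0.527
```

>>> servo_tool([
  [0, 0, 0, 0, 0, 0, 20],
  [0, 0, 0, 0, 0, 0, 20],
  [0, 0, 0, 0, 0, 0, 20],
  [0, 0, 0, 0, 0, 0, 20],
  [0, 0, 0, 0, 0, 0, 20],
  [0, 0, 0, 0, 0, 0, 20],
])

```text
t: 70.0
eef_pos: [0.4031, 0.2794, 0.0173]
tcp_rot: [[0.105, 0.995, 0.001], [0.995, -0.105, 0.003], [0.003, 0.001, -1.0]]
contact_force: [-0.2, 0.4, -0.9]
width: 0.285
```

```bash
python3 -c "
from h import *
target(.6212,.232,.15,83.9)"
```

```text
t 70.0 rot [ 0.001 -0.003  0.002] shift final axes [ -24.   221.9 -132.7] now axes [ -24.   222.  -132.5] w 0.2852611728716329 F [-0.2  0.4 -0.9]
```

>>> servo_tool([
  [0, 0, -5, 0, 0, 0, 20],
  [0, 0, -20, 0, 0, 0, 20],
  [0, 0, -35, 0, 0, 0, 20],
  [0, 0, -35, 0, 0, 0, 20],
  [0, 0, -15, 0, 0, 0, 20],
  [0, 0, 0, 0, 0, 0, 20],
  [-2, 14, 0, 0, 0, 0, 20],
  [-3, 28, 0, 0, 0, 0, 20],
  [-4, 36, 0, 0, 0, 0, 20],
  [-4, 38, 0, 0, 0, 0, 20],
  [-4, 38, 0, 0, 0, 0, 20],
  [-3, 30, 0, 0, 0, 0, 20],
  [-2, 18, 0, 0, 0, 0, 20],
  [-1, 8, 0, 0, 0, 0, 20],
  [0, 3, 0, 0, 0, 0, 20],
  [0, 0, 0, 0, 0, 0, 20],
  [0, 0, 0, 0, 0, 0, 20],
])

```text
t: 71.7
eef_pos: [0.6183, 0.2258, 0.1115]
tcp_rot: [[0.104, 0.994, -0.022], [0.995, -0.104, -0.008], [-0.01, -0.021, -1.0]]
contact_force: [0.5, 0.5, -1.4]
width: 0.283
```

```bash
python3 -c "
from h import *
target(.6212,.232,.10,83.9)
im=cap('scene')[0];cv2.imwrite('pics/v10.png',cv2.resize(im[180:440,320:600],None,fx=2.2,fy=2.2))"
```

```text
t 71.7 rot [-0.021  0.01   0.002] shift final axes [ 6.4  2.3 11.5] now axes [ 6.5  2.5 11.4] w 0.28329640490591623 F [ 0.5  0.5 -1.4]
```

>>> servo_tool([
  [5.5, 2, 0, -0.021, 0.01, 0.002, 20],
  [0, 0, 2, 0, 0, 0, 20],
  [0, 0, 0, 0, 0, 0, 20],
  [0, 0, 0, 0, 0, 0, 20],
])

```text
t: 72.15
eef_pos: [0.6197, 0.2332, 0.1109]
tcp_rot: [[0.104, 0.995, 0.004], [0.995, -0.104, 0.002], [0.002, 0.003, -1.0]]
contact_force: [-0.3, 0.3, -2.3]
width: 0.283
```

```bash
python3 -c "
from h import *
target(.6212,.232,.0855,83.9)"
```

```text
t 72.15 rot [ 0.003 -0.002  0.003] shift final axes [-1.   1.6 25.4] now axes [-1.   1.5 25.4] w 0.2831933015017881 F [-0.3  0.3 -2.3]
```

>>> servo_tool([
  [-0.5, 1, 5, 0.003, -0.002, 0.003, 20],
  [0, 0, 8, 0, 0, 0, 20],
  [0, 0, 6, 0, 0, 0, 20],
  [0, 0, 2, 0, 0, 0, 20],
  [0, 0, 0, 0, 0, 0, 20],
])

```text
t: 72.65
eef_pos: [0.6204, 0.2323, 0.0873]
tcp_rot: [[0.107, 0.994, -0.001], [0.994, -0.107, -0.001], [-0.001, -0.001, -1.0]]
contact_force: [-0.4, 0.1, -1.8]
width: 0.281
```

```bash
python3 -c "
from h import *
target(.6212,.232,.0855,83.9)"
```

```text
t 72.65 rot [-0.001  0.001 -0.001] shift final axes [-0.2  0.8  1.8] now axes [-0.2  0.8  1.8] w 0.28062889850506667 F [-0.4  0.1 -1.8]
```

>>> servo_tool([
  [0, 0.8, 1, 0, 0, 0, 20],
  [0, 0, 1.2, 0, 0, 0, 20],
  [0, 0, 1, 0, 0, 0, 20],
])

```text
t: 72.95
eef_pos: [0.6214, 0.2322, 0.0853]
tcp_rot: [[0.107, 0.994, -0.0], [0.994, -0.107, -0.0], [-0.0, -0.0, -1.0]]
contact_force: [-5.0, -1.7, 5.4]
width: 0.284
```

>>> servo_tool([
  [0, 0, 1, 0, 0, 0, 20],
])

```text
t: 73.05
eef_pos: [0.6215, 0.2322, 0.0853]
tcp_rot: [[0.107, 0.994, 0.0], [0.994, -0.107, -0.0], [-0.0, 0.0, -1.0]]
contact_force: [-3.7, -1.8, 4.4]
width: 0.282
```

Seated at 85.3 mm as predicted. Release, rise, and retreat.

>>> servo_tool([
  [0, 0, -0.3, 0, 0, 0, 32],
  [0, 0, 0, 0, 0, 0, 42],
  [0, 0, 0, 0, 0, 0, 52],
  [0, 0, 0, 0, 0, 0, 52],
  [0, 0, -15, 0, 0, 0, 52],
  [0, 0, -35, 0, 0, 0, 52],
  [0, 0, -40, 0, 0, 0, 52],
  [-30, -30, -20, 0, 0, 0, 52],
  [-35, -35, 0, 0, 0, 0, 52],
  [-35, -35, 0, 0, 0, 0, 52],
  [-35, -35, 0, 0, 0, 0, 52],
  [-20, -20, 0, 0, 0, 0, 52],
  [0, 0, 0, 0, 0, 0, 52],
  [0, 0, 0, 0, 0, 0, 52],
])

```text
t: 74.45
eef_pos: [0.4481, 0.0915, 0.2084]
tcp_rot: [[0.107, 0.994, 0.016], [0.994, -0.107, 0.001], [0.003, 0.015, -1.0]]
contact_force: [0.5, 0.8, 0.2]
width: 0.611
```

```bash
python3 - <<'E'
from h import *
def reg(Q,x0,x1,y0,y1,z0,z1):
    a=Q.reshape(-1,3);a=a[(a[:,0]>x0)&(a[:,0]<x1)&(a[:,1]>y0)&(a[:,1]<y1)&(a[:,2]>z0)&(a[:,2]<z1)]
    return (len(a),cv2.minAreaRect((a[:,:2]*1000).astype(np.float32)),np.median(a[:,2]).round(4))
for n in('scene','top'):
    im,d,m=cap(n);Q=cloud(m,d);cv2.imwrite(f'pics/{n}11.png',im)
    print(n,'lid',reg(Q,.54,.7,.08,.38,.065,.09));print(' knob',reg(Q,.59,.66,.2,.26,.095,.13))
E
```

```text
scene lid (6967, ((621.4392700195312, 231.82972717285156), (246.20701599121094, 113.98441314697266), 83.98792266845703), np.float64(0.0759))
 knob (196, ((622.502197265625, 232.4129638671875), (24.76205825805664, 24.66130256652832), 49.51560592651367), np.float64(0.1111))
top lid (4239, ((621.9615478515625, 230.4852294921875), (247.5152130126953, 111.08345031738281), 83.70183563232422), np.float64(0.0749))
 knob (111, ((621.0521850585938, 229.4508056640625), (24.656055450439453, 24.109289169311523), 8.852849960327148), np.float64(0.1106))
```

View pics/scene11.png

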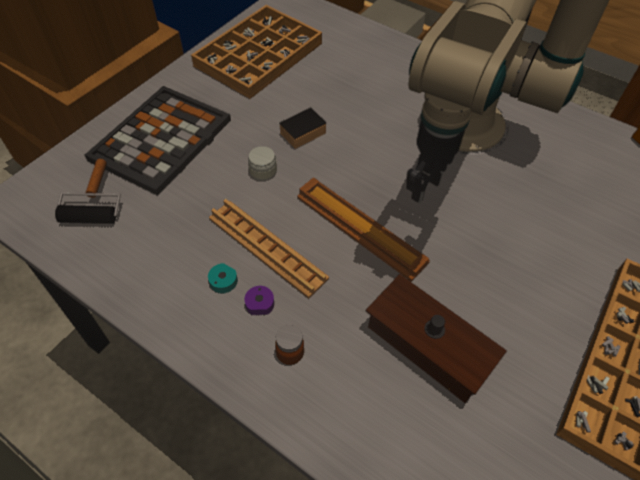

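The lid sits squarely on the case: its yaw is within 0.2° of the case rim, its centre is within 1 mm, and its top is level at 76 mm. The tin (262,163), planer (303,127) and jar (289,345) are where they started. Handing in.

```bash
python3 -c "
from h import *
print(bot.job_done())"
```

```text
the job is handed in; nothing more can be done
None
```

I laid the lid on the bench and rolled each of the three wheels in the groove until its flat settled. I let go of each one there, then stood it in the case on its flat. The lid is back on the case, and I handed the job in at about 75 s.

**Settling:** the push rose from about 0 N and held at about 4–5 N on each wheel. That was 4–4.5 N for wheel 1, 5.2 N for wheel 2 and 4.9 N for wheel 3.

**Last checks:**
- **Wheels:** their tops read 59–61 mm in the case. That fits standing on the flat (61.5 mm) and rules out standing on the round (66 mm).
- **Lid:** its centre is within about 1 mm of the case's and its yaw within 0.2°. Its top reads level at 75–76 mm.
- **Bystanders:** the tin, planing block and jar look unmoved in the pictures.

**Not as planned:**
- **Wheel 2's first push:** the corner of its flat caught the fingers and they rode up the wheel, at about 11 N. I measured the wheel's position again and pushed it from its round side.
- **Lid knocked:** it moved about 3 cm on the bench during the run. I measured where it lay before picking it up.
- **Camera offset:** the two cameras disagree by 1–3 mm on some positions, such as the knob, which is about the calibration error.

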